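Third hand for a printing frame

TASK

A purple ink bottle has tipped over where the new wooden printing frame has to go: first stand it upright in the marked empty place of the ink lane, between the two standing bottles, and let go of it. Then bring the frame, lying flat on the bench, with its brass-hinge side flush against the aluminium bar of the sprung fence, its ends level with the bar's ends, and push until the red pointer is in the green band, never driving the bar to the end of its spring. The job ends holding: finish with the robot still steadily pressing the frame there so that a colleague can screw the hinges on, and do not knock over or shift the other things.

Things in the scene. Friction and masses are not known exactly. Their poses are not given: they have to be found in the camera images.
- ink_purple: Dark purple square ink bottle: body 44 x 44 mm, 100 mm tall, rounded edges, then a round white cap 28 mm in diameter and 22 mm high; about 0.18 kg, closed. Origin: centre of its base face; its own z axis runs from the base to the cap (122 mm long in all). It starts lying on one flat side on the bench (axis 22 mm up), in front of the fence and roughly along it, with the cap pointing to the left (the lane side), within about 25 degrees.
- cap_top (a point): Centre of the purple bottle's cap top, 122 mm from its base along its axis.
- lane: The ink lane: a fixed black rubber strip, 90 x 320 mm and 4 mm thick, lying on the bench at the robot's left, its length running roughly away from the robot (within 12 degrees); origin under its centre, its y along its length, its x across it to the left, z up. Top face 4 mm above the bench.
- gap (a point): The empty place: middle of the yellow-taped square on top of the lane, 4 mm above the bench. The standing neighbours' centres are about 110 mm to either side along the lane, so about 66 mm is free either side of a bottle's face at the middle.
- ink_green: Bottle like the purple one, but green, standing in the lane at the near or far side of the empty place. Origin: centre of its base. Not to be disturbed.
- ink_yellow: Bottle like the purple one, but yellow, standing in the lane at the other side (far or near) of the empty place. Origin: centre of its base. Not to be disturbed.
- frame: Loose open wooden frame without mesh, 170 mm (its x) x 200 mm (its y), of bars 26 mm wide and 30 mm high, so the clear opening is 118 x 148 mm; about 0.28 kg. It lies flat at the robot's right. Origin: centre of its underside; x points to its brass-hinge bar (a 200 mm side with two brass plates on top), away from the robot, z up.
- frame_grip (a point): Top face of the frame's plain bar, opposite the hinge bar, at mid-length: 72 mm behind the origin along the frame's -x, 30 mm above its underside. The bar is 26 mm wide there.
- frame_edge (a point): Middle of the outer face of the frame's hinge bar, 85 mm from the origin along the frame's x, 15 mm up. This face goes against the stop bar.
- fence: The sprung fence, fixed to the bench beyond the middle: an aluminium stop bar 200 mm long, 30 mm high (from 3 to 33 mm above the bench), in front of a grey housing 200 mm long and 36 mm high whose front lies 55 mm behind the bar's rest face. Origin: on the bench under the middle of the bar's front face at rest; its x points into the fence (the direction to push), y along the bar. It is turned up to 12 degrees.
- stop_bar (a joint): How far the stop bar is pushed back along the fence's x, in m: 0 at rest, end of travel 0.030. Spring of 600 N/m with no preload (6 N at 0.010, 12 N at 0.020); springs back when let go. A red pointer on the bar moves over a white plate on the housing; it stands in the plate's green band from 0.010 to 0.020.
- stop_face (a point): Middle of the stop bar's front face, 18 mm above the bench; it moves with the bar.
- tub: White plastic tub, 100 mm in diameter, 110 mm high, standing on the left, beyond the lane. Origin: centre of its underside. Not to be disturbed.
- tape_low: Roll of yellow masking tape lying flat, 104 mm in diameter, 36 mm high, at the far left. Origin: centre of its underside. Not to be disturbed.
- tape_high: Smaller yellow tape roll, 92 mm in diameter, 25 mm high, on top of the other. Origin: centre of its underside. Not to be disturbed.
- squeegee: Squeegee with a wooden grip and red blade, 200 mm long, about 75 mm wide, 22 mm high, lying at the far right. Origin: under its wooden grip. Not to be disturbed.
Mind the look-alikes: they are no part of the job. Leave any blue or orange look-alike of the ink_purple alone.

How it is judged:
By the outcome, as a careful person would: the job done as asked, in the order asked, and still so for the second after the job is handed in, while the arm keeps its last pose, push and grip.
It also fails if it takes over 64 s, if anything falls off the work surface, if the arm or the gripper's body presses on something with over 40 N, if the wrist force passes 120 N, or if a joint passes its speed limit or range.

ROBOT

A 6-joint arm with a two-finger parallel gripper is mounted at the origin on the work surface. World frame = base frame: x ahead of the robot, y to its left, z up, the work surface at z = 0. Lengths are in m, angles in rad, forces in N, time in s.
With the tool pointing down it reaches from about 0.3 to 0.875 m from the base axis. Payload 6.4 kg.
Tool frame: the origin (TCP) lies midway between the tips of the shut fingers; the grasp point (between the pads) lies 19 mm behind it; z points along the fingers, y is the direction in which the jaws open and shut (so a half turn about z gives the same grasp; the last joint's range is limited). The gripper opens to 85 mm and grips with 20 to 120 N. Pads are 22 mm wide; open, the fingers measure 114 mm over their backs; the gripper's body (76 mm by 85 mm) begins 54 mm behind the grasp point. The pads swing forward as they close: fully open they stand 13 mm farther back than shut.
Start: joints at [-1.432, 0.181, 1.607, -0, 1.354, -0.206], TCP at [0.194, -0.541, 0.231] pointing down, gripper open.
Joint ranges: [-2.99, 2.99], [-0.89, 2.07], [0.3, 2.58], [-1.14, 4.28], [0, 2.63], [-3.12, 3.12]. Speed limits (rad/s): [2.57, 2.57, 3.01, 3.14, 3.14, 3.14].

INTERFACE

Orientations are given as a unit quaternion [w, x, y, z].
In Python, from bench import get_obs, camera, hand_in gives the robot as it stands.
- The arm moves only by the tool drive_tool, never from a script. Its argument "deltas" is a list of rows, each a list of 2 entries, a list of its own where there are three numbers: the shift along the world's x, y, z in m, then the turn about the world's z in rad. A call has 1 to 10 rows; each row shifts and turns the pose as measured when the row begins; what a row does not reach is not made up. A row lasts 1/10 s, in which the tool goes at most 50 mm and 8.59 degrees, less where a joint would pass 70% of its speed; a pose out of reach is approached as far as the arm can. A call is refused whole if a number of a shift passes 0.05 or a number of a turn 0.15, either way. A call with a gripper value outside its range is refused whole. "gripper" is the opening, from 0 (shut) to 1 (fully open), set as the call begins (left out, the last holds). The fingers move at their own pace and stop on an object; the grip force is fixed at half the most. Time passes only in rows, so rows that do not move let the fingers close. It gives the time, the measured TCP pose, the force and the opening at its end, in the units of the state.
- get_obs(): the state, without advancing time (a new reading comes with each control period).
- camera(name): name is "scene" or "top" or "wrist"; returns a dict with "frame" (420x560x3 uint8, red, green, blue), "fx", "fy", "cx", "cy" (pixels), "eye" and "attitude" of the camera in the world. Camera axes: x right, y down, z forward; pixel columns grow to the right and rows downward; lengths in m; the calibration is good to about 2 mm. A picture is of the moment at which its call begins. There is no depth.
- hand_in(): hands the job in, once; it reports no verdict.
The state is a dict: "time_s": time; "q": joint angles; "dq": joint speeds; "joint_efforts": joint torques, N m; "eef_pos": TCP position; "eef_rot": TCP orientation; "wrist_force": force on the tool from outside, world axes, zero at the start; "torque": the same for the moment, N m; "opening": opening from 0.0 (shut) to 1.0 (fully open).
Only numpy, scipy, OpenCV 4.12 (cv2) and the standard library are available. Lean on these libraries where they do the work, as an engineer would, in place of code of your own. Each camera call takes 0.05 s, during which the arm holds its last target.

## Working session

There is one attempt and no reset: what is moved stays moved. The work goes in short steps, Python scripts to look and compute and a tool call to move; the robot and the scene stay as the last step left them, time stands still between calls to the robot, and variables do not carry over. Pictures are saved under pics/ and viewed, and the job is handed in when it is done.

Besides the shell and the picture viewer there is one more tool, called after ">>>" as name(argument=value, ...) on one line, values as JSON. drive_tool: Moves the arm, as the interface text tells. Its arguments: {"type":"object","properties":{"deltas":{"type":"array","items":{"type":"array"}},"gripper":{"type":"number"}},"required":["deltas"]}

```bash
ls; mkdir -p pics; cat > h.py <<'E'
import numpy as np, cv2
from bench import get_obs, camera, hand_in
from scipy.spatial.transform import Rotation as R
def snap(n,fn):
    c=camera(n); cv2.imwrite('pics/%s.png'%fn,c['frame'][:,:,::-1]); np.save('pics/%s.npy'%fn,c,allow_pickle=True); return c
def load(fn): return np.load('pics/%s.npy'%fn,allow_pickle=True).item()
def rot(c):
    a=np.array(c['attitude'],float)
    if a.shape==(3,3): return a
    return R.from_quat([a[1],a[2],a[3],a[0]]).as_matrix()
def pix2w(c,u,v,z):
    d=rot(c)@np.array([(u-c['cx'])/c['fx'],(v-c['cy'])/c['fy'],1]); e=np.array(c['eye'])
    return e+d*(z-e[2])/d[2]
def w2pix(c,p):
    q=rot(c).T@(np.array(p)-np.array(c['eye'])); return [c['cx']+c['fx']*q[0]/q[2],c['cy']+c['fy']*q[1]/q[2]]
def crop(fn,u0,v0,u1,v1,s,out):
    im=cv2.imread('pics/%s.png'%fn)[v0:v1,u0:u1]; cv2.imwrite('pics/%s.png'%out,cv2.resize(im,None,fx=s,fy=s,interpolation=cv2.INTER_CUBIC))
E
python3 - <<'E'
from h import *
o=get_obs(); print(o)
for n in ['scene','top','wrist']:
    c=snap(n,n+'0'); print(n,{k:c[k] for k in c if k!='frame'})
E
```

```text
pics
{'time_s': 0.0, 'q': array([-1.43231876e+00,  1.81549485e-01,  1.60805257e+00,  5.25678219e-06,
        1.35380339e+00, -2.06323491e-01]), 'dq': array([-1.59227441e-03,  4.45882043e-04,  4.65621624e-04,  4.08379837e-05,
        1.73026697e-04, -9.01589923e-04]), 'joint_efforts': array([-3.05517795e-03, -4.44877410e+01, -3.51342523e+01, -3.94101071e-04,
        8.95344507e-03, -1.31548046e-05]), 'eef_pos': array([ 0.19427948, -0.54057187,  0.23035788]), 'eef_rot': array([-9.05788379e-04,  9.85175493e-01,  1.71547153e-01,  3.33065341e-05]), 'wrist_force': array([ 0.60720005, -0.05712896, -0.08823838]), 'torque': array([ 0.03388308, -0.0108525 ,  0.00905469]), 'opening': 1.0013621967049904}
scene {'fx': 448.06786657869947, 'fy': 448.06786657869947, 'cx': 278.64479252831893, 'cy': 208.32061751067172, 'eye': array([0.95234844, 0.88763647, 1.02046795]), 'attitude': array([-0.10441429,  0.24050921,  0.89340057, -0.36481281])}
top {'fx': 446.71097518754243, 'fy': 446.71097518754243, 'cx': 281.91224551652715, 'cy': 206.32392326171285, 'eye': array([0.19725675, 0.04819663, 1.44695758]), 'attitude': array([-0.06322854,  0.70945112, -0.69936448,  0.05975434])}
wrist {'fx': 307.4391911438103, 'fy': 307.4391911438103, 'cx': 279.92004110911085, 'cy': 205.5106916461026, 'eye': array([ 0.25755006, -0.51743959,  0.37226575]), 'attitude': array([ 0.10904688,  0.81050154, -0.57037496, -0.0766057 ])}
```

View pics/scene0.png

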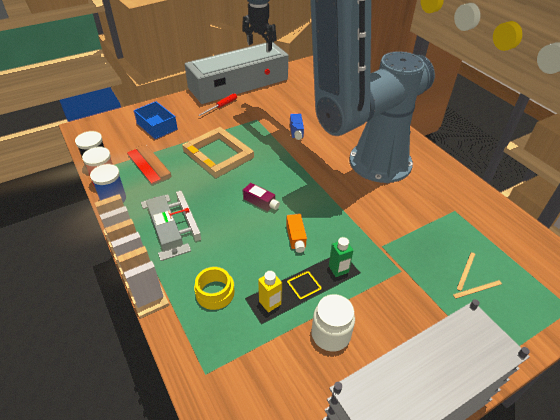

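View pics/top0.png

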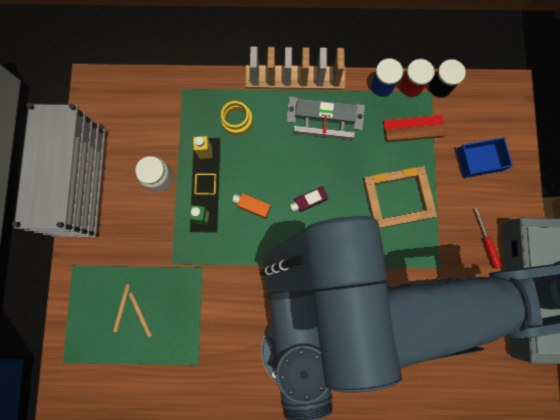

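View pics/wrist0.png

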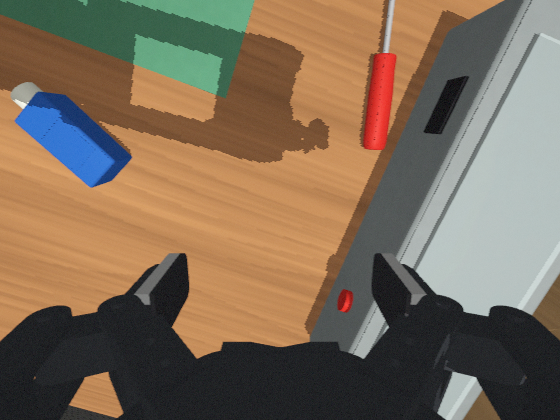

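Candidates for the purple bottle: the dark purple one at top (309,199), the orange look-alike at top (252,204), and the blue look-alike at wrist (70,130). I choose (309,199) and will check it in an enlarged crop.

```bash
python3 - <<'E'
from h import *
crop('top0',180,120,350,240,4.6,'c1')
crop('top0',270,85,450,235,4.4,'c2')
E
```

```text
(no output)
```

View pics/c1.png

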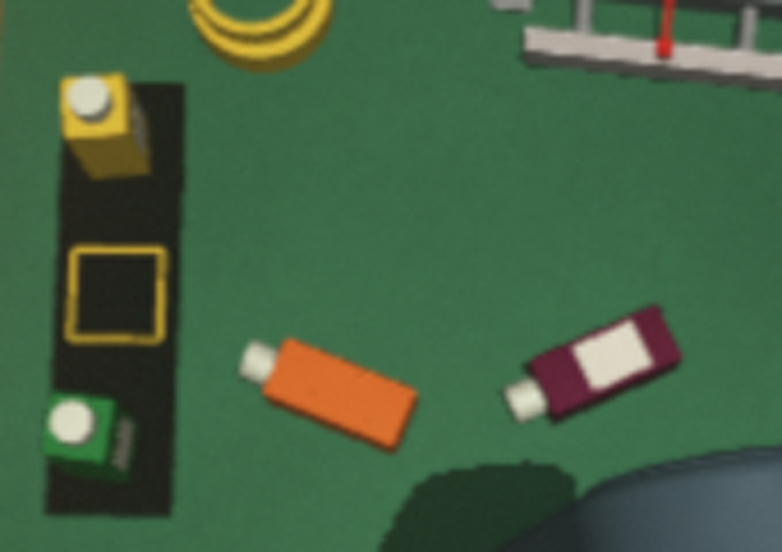

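View pics/c2.png

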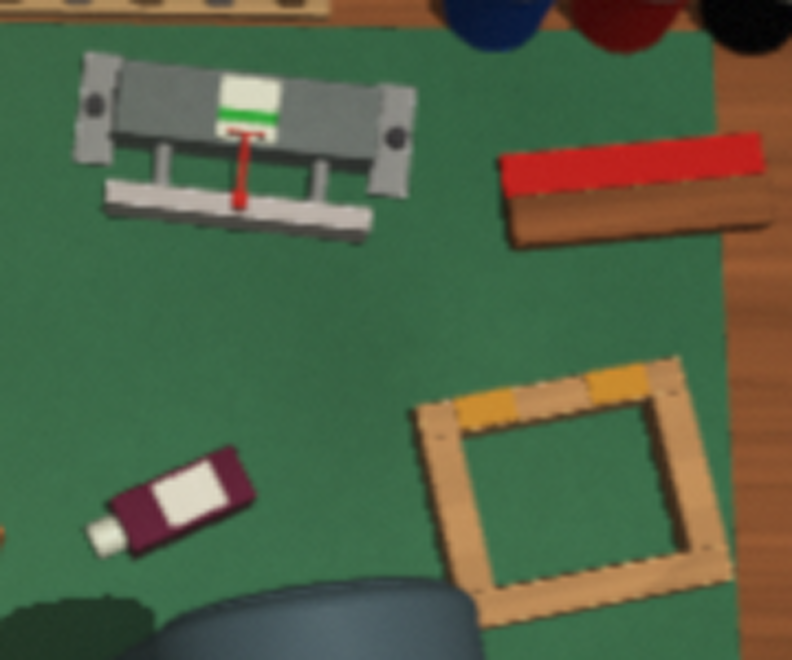

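The close crop confirms it: dark purple body with a white label and the cap pointing left. Next I'll measure everything from these crops.

```bash
python3 - <<'E'
from h import *
c=load('top0')
def P(crop,x,y,z):
    u0,v0,s=((180,120,4.6),(270,85,4.4))[crop-1]
    return pix2w(c,u0+(x+.5)/s-.5,v0+(y+.5)/s-.5,z)
def show(n,*ps):
    for p in ps: print(n,np.round(p,4))
A=[P(1,527,360,.044),P(1,658,305,.044),P(1,682,352,.044),P(1,553,413,.044)]
show('purple',*A,P(1,612,355,.044),P(1,526,400,.03))
gap=[P(1,68,250,.004),P(1,165,248,.004),P(1,163,342,.004),P(1,66,341,.004)]
show('gap',*gap,np.mean(gap,0))
L=[P(1,63,85,.004),P(1,184,85,.004),P(1,171,515,.004),P(1,46,513,.004)]
show('lane',*L,np.mean(L,0))
show('caps',P(1,90,98,.126),P(1,72,423,.126))
show('orange',P(1,290,340,.044),P(1,418,390,.044),P(1,243,360,.022))
B=[P(2,107,202,.033),P(2,370,230,.033)]; show('bar',*B,np.mean(B,0)); d=B[1]-B[0]; print(np.linalg.norm(d),np.degrees(np.arctan2(d[1],d[0])))
F=[P(2,415,408,.03),P(2,680,358,.03),P(2,733,572,.03),P(2,480,612,.03)]; show('frame',*F,np.mean(F,0))
for i in range(4):
    d=F[(i+1)%4]-F[i]; print(np.linalg.norm(d),np.degrees(np.arctan2(d[1],d[0])))
E
```

```text
purple [0.472  0.0181 0.044 ]
purple [ 0.5124 -0.073   0.044 ]
purple [ 0.4792 -0.0897  0.044 ]
purple [ 4.349e-01 -3.000e-04  4.400e-02]
purple [ 0.4764 -0.041   0.044 ]
purple [0.4462 0.0182 0.03  ]
gap [0.5562 0.3497 0.004 ]
gap [0.5587 0.2797 0.004 ]
gap [0.4894 0.2783 0.004 ]
gap [0.4891 0.3479 0.004 ]
gap [0.5234 0.3139 0.004 ]
lane [0.6805 0.3595 0.004 ]
lane [0.6817 0.2707 0.004 ]
lane [0.3648 0.2676 0.004 ]
lane [0.365 0.356 0.004]
lane [0.523  0.3134 0.004 ]
caps [0.6308 0.3146 0.126 ]
caps [0.41  0.316 0.126]
orange [0.4839 0.1834 0.044 ]
orange [0.4498 0.0935 0.044 ]
orange [0.4735 0.2183 0.022 ]
bar [0.7014 0.0209 0.033 ]
bar [ 0.6821 -0.1766  0.033 ]
bar [ 0.6918 -0.0779  0.033 ]
0.19851469902056282 -95.59688569808122
frame [ 0.546  -0.2086  0.03  ]
frame [ 0.5869 -0.406   0.03  ]
frame [ 0.4264 -0.438   0.03  ]
frame [ 0.3944 -0.2531  0.03  ]
frame [ 0.4884 -0.3264  0.03  ]
0.20156062507283454 -78.30140074106028
0.1636363908934047 -168.70209029071432
0.1876129926454324 99.82388302951216
0.15802251481642512 16.382434084302268
```

>>> drive_tool(deltas=[[[0.022,0.045,0],0.14],[[0.022,0.045,0],0.14],[[0.022,0.045,0],0.14],[[0.022,0.045,0],0.14],[[0.022,0.045,0],0.14],[[0.022,0.045,0],0.14],[[0.022,0.045,0],0.14],[[0.022,0.045,0],0.14],[[0.022,0.045,0],0.14],[[0.022,0.045,0],0.14]], gripper=1)

```text
time_s: 1.15
eef_pos: [0.4084, -0.0908, 0.2277]
eef_rot: [-0.0, 0.627, 0.779, -0.0]
wrist_force: [0.6, -0.8, -0.4]
opening: 0.998
```

>>> drive_tool(deltas=[[[0.025,0.04,0],0.11],[[0.025,0.03,0],0.1],[[0,0.01,0],0],[[0,0,0],0]])

```text
time_s: 1.55
eef_pos: [0.4601, -0.0014, 0.2275]
eef_rot: [-0.0, 0.533, 0.846, -0.0]
wrist_force: [-0.2, -0.5, 0.1]
opening: 0.999
```

```bash
python3 - <<'E'
from h import *
o=get_obs(); print(o['eef_pos'],o['eef_rot'],o['q'])
c=snap('wrist','w1'); c=snap('top','t1')
E
```

```text
[ 0.46011944 -0.00136762  0.22746072] [-4.92474499e-04  5.32685457e-01  8.46313156e-01 -5.72739474e-05] [-2.62004416e-01 -7.99359322e-02  1.88759061e+00  1.86579314e-04
  1.33491283e+00 -7.09303216e-01]
```

View pics/w1.png

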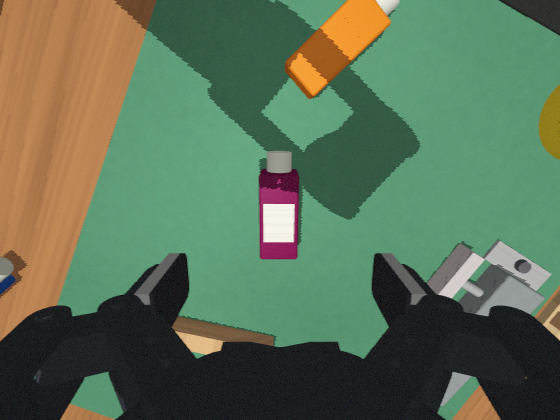

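View pics/t1.png

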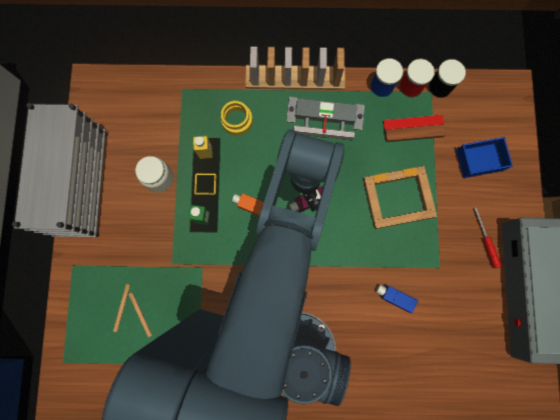

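```bash
python3 - <<'E'
from h import *
c=load('w1')
for u,v,z in [(261,258,.044),(297,258,.044),(260,171,.044),(298,171,.044),(279,214,.044),(279,151,.022)]: print(u,v,np.round(pix2w(c,u,v,z),4))
crop('t1',350,150,450,240,7,'c3')
crop('w1',240,140,320,270,4.5,'c4')
E
```

```text
261 258 [ 0.4776 -0.0872  0.044 ]
297 258 [ 0.515  -0.0693  0.044 ]
260 171 [0.4346 0.004  0.044 ]
298 171 [0.471  0.0215 0.044 ]
279 214 [ 0.4735 -0.0304  0.044 ]
279 151 [0.4446 0.0298 0.022 ]
```

View pics/c3.png

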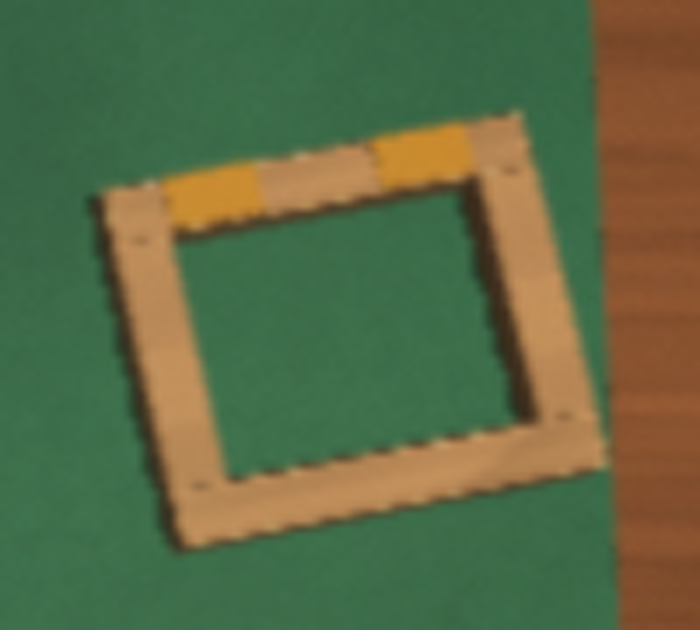

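View pics/c4.png

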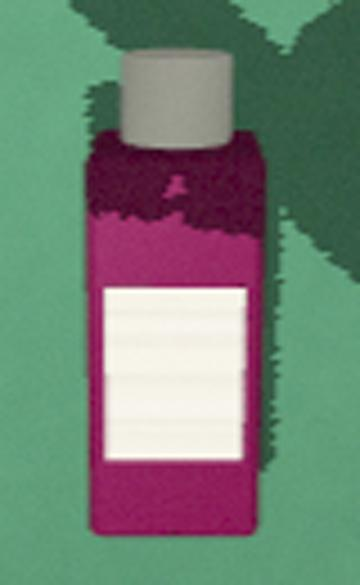

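>>> drive_tool(deltas=[[[0,0,-0.045],0],[[0,0,-0.045],0],[[0,0,-0.045],0],[[0,0,-0.045],0],[[0,0,-0.03],0],[[0,0,-0.01],0]], gripper=0.8)

```text
time_s: 2.25
eef_pos: [0.4601, -0.0133, 0.0059]
eef_rot: [0.007, 0.541, 0.841, 0.001]
wrist_force: [0.2, -0.5, -0.3]
opening: 0.799
```

>>> drive_tool(deltas=[[[0,0.006,0],0],[[0,0.004,0],0],[[0,0,0],0]])

```text
time_s: 2.55
eef_pos: [0.4602, -0.0052, 0.0073]
eef_rot: [0.007, 0.543, 0.839, 0.0]
wrist_force: [0.6, -0.9, 0.3]
opening: 0.797
```

```bash
python3 - <<'E'
from h import *
o=get_obs(); print(o['eef_pos'],o['eef_rot'],o['q'],o['dq'],o['wrist_force'])
c=snap('wrist','w2')
E
```

```text
[ 0.46022333 -0.00517877  0.00732208] [6.62297044e-03 5.43437230e-01 8.39423575e-01 4.18417788e-04] [-0.26778457  0.27216946  2.03619698 -0.00437802  0.82035056 -0.68653468] [-0.00892416 -0.0232194  -0.01229205 -0.00268391  0.01026767  0.00094961] [ 0.58079376 -0.92149044  0.31534227]
```

View pics/w2.png

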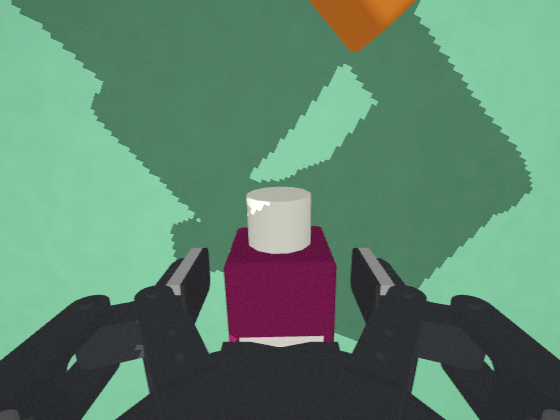

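>>> drive_tool(deltas=[[[0,0.004,-0.002],0.02],[[0,0,0],0],[[0,0,0],0],[[0,0,0],0],[[0,0,0],0]], gripper=0.51)

```text
time_s: 3.1
eef_pos: [0.4632, -0.001, 0.0087]
eef_rot: [0.01, 0.533, 0.846, 0.002]
wrist_force: [0.2, 0.1, -1.4]
opening: 0.514
```

>>> drive_tool(deltas=[[[0,0,-0.001],0],[[0,0,0],0],[[0,0,0],0]], gripper=0.49)

```text
time_s: 3.4
eef_pos: [0.4633, -0.0011, 0.008]
eef_rot: [0.01, 0.534, 0.846, 0.001]
wrist_force: [-0.8, 1.0, -0.1]
opening: 0.512
```

>>> drive_tool(deltas=[[[0,0,0.02],0],[[0,0,0.03],0],[[0,0,0.03],0],[[0,0,0.03],0],[[0,0,0],0]])

```text
time_s: 3.9
eef_pos: [0.4606, -0.0007, 0.1192]
eef_rot: [0.007, 0.534, 0.846, 0.001]
wrist_force: [1.1, -0.8, -1.0]
opening: 0.507
```

```bash
python3 - <<'E'
from h import *
c=snap('wrist','w3');c=snap('scene','s3')
crop('s3',180,120,340,240,5,'c5')
E
```

```text
(no output)
```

View pics/w3.png

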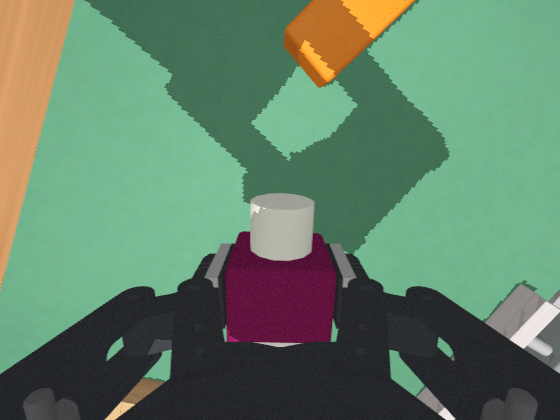

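View pics/c5.png

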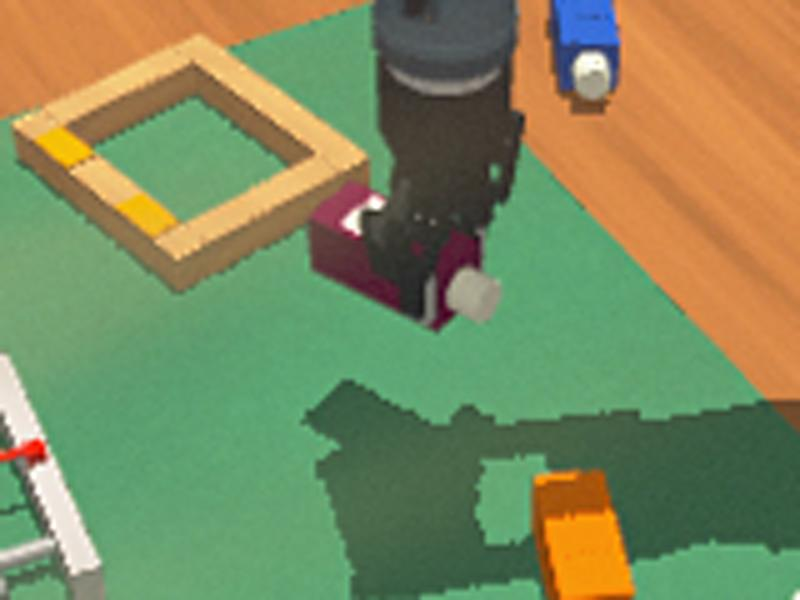

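>>> drive_tool(deltas=[[[0,0,-0.02],0],[[0,0,-0.015],0],[[0,0,0],0],[[0,0,0],0]], gripper=0.5)

```text
time_s: 4.4
eef_pos: [0.4538, 0.0009, 0.0743]
eef_rot: [0.0, 0.534, 0.845, -0.002]
wrist_force: [0.4, 0.0, -0.2]
opening: 0.508
```

```bash
python3 - <<'E'
from h import *
c=snap('wrist','w4');c=snap('scene','s4')
crop('s4',180,120,340,240,5,'c5')
E
```

```text
(no output)
```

View pics/c5.png

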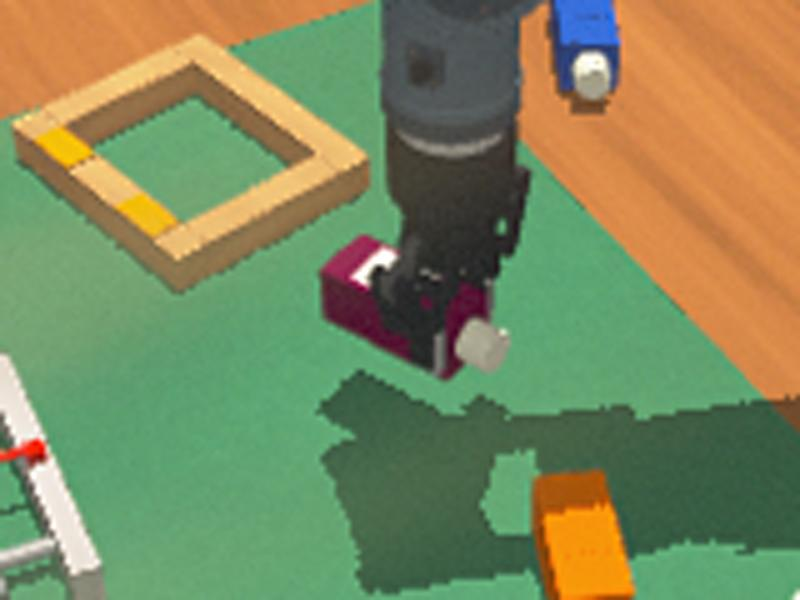

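>>> drive_tool(deltas=[[[0,0,0.01],0],[[0,0,0],0],[[0,0,0],0]], gripper=0.505)

```text
time_s: 4.8
eef_pos: [0.4552, 0.0006, 0.0871]
eef_rot: [0.002, 0.534, 0.845, -0.001]
wrist_force: [0.0, 0.5, -1.2]
opening: 0.506
```

```bash
python3 - <<'E'
from h import *
c=snap('scene','s5')
crop('s5',180,120,340,240,5,'c5')
E
```

```text
(no output)
```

View pics/c5.png

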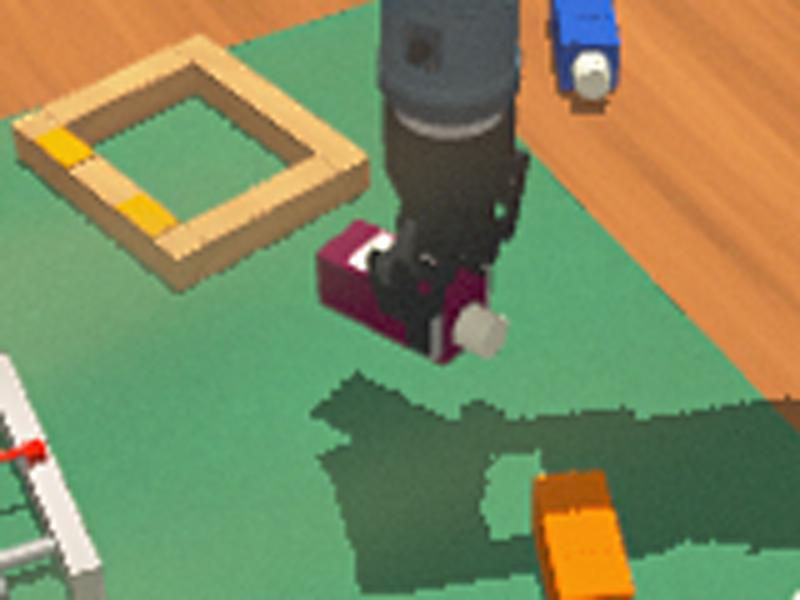

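>>> drive_tool(deltas=[[[0,0,0],0],[[0,0,0],0]], gripper=0.51)

```text
time_s: 5.05
eef_pos: [0.4559, 0.0004, 0.0878]
eef_rot: [0.003, 0.534, 0.845, -0.001]
wrist_force: [0.6, -0.3, -0.8]
opening: 0.514
```

```bash
python3 - <<'E'
from h import *
c=snap('scene','s6')
crop('s6',180,120,340,240,4,'c5')
E
```

```text
(no output)
```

View pics/c5.png

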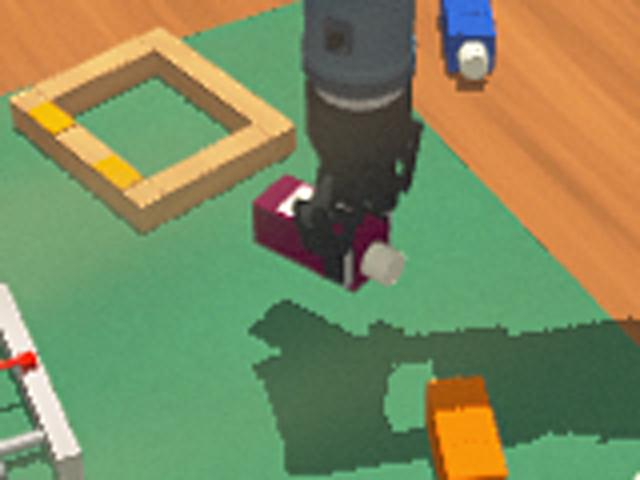

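>>> drive_tool(deltas=[[[0,0,0],0],[[0,0,0],0]], gripper=0.514)

```text
time_s: 5.3
eef_pos: [0.4557, 0.0004, 0.0877]
eef_rot: [0.002, 0.534, 0.845, -0.001]
wrist_force: [-0.2, -0.0, -1.1]
opening: 0.515
```

```bash
python3 - <<'E'
from h import *
c=snap('scene','s7')
crop('s7',180,120,340,240,4,'c5')
E
```

```text
(no output)
```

View pics/c5.png

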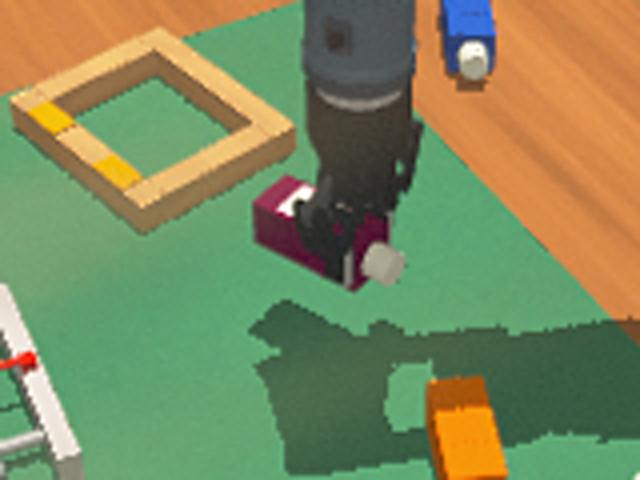

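>>> drive_tool(deltas=[[[0,0,0],0],[[0,0,0],0]], gripper=0.518)

```text
time_s: 5.55
eef_pos: [0.4556, 0.0005, 0.0875]
eef_rot: [0.002, 0.534, 0.845, -0.001]
wrist_force: [-0.5, -1.1, -1.1]
opening: 0.518
```

```bash
python3 - <<'E'
from h import *
c=snap('scene','s8')
crop('s8',180,120,340,240,4,'c5')
E
```

```text
(no output)
```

View pics/c5.png

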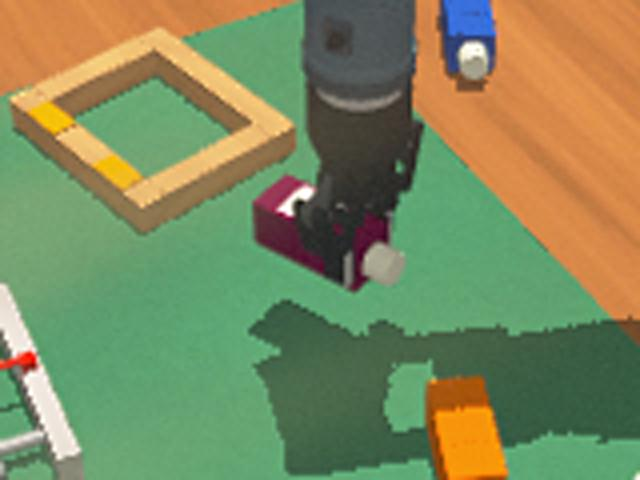

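>>> drive_tool(deltas=[[[0,0,0],0],[[0,0,0],0]], gripper=0.521)

```text
time_s: 5.8
eef_pos: [0.4559, 0.0004, 0.0877]
eef_rot: [0.002, 0.534, 0.845, -0.001]
wrist_force: [0.1, 0.3, -0.4]
opening: 0.52
```

```bash
python3 - <<'E'
from h import *
c=snap('scene','s9')
crop('s9',180,120,340,240,4,'c5')
E
```

```text
(no output)
```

View pics/c5.png

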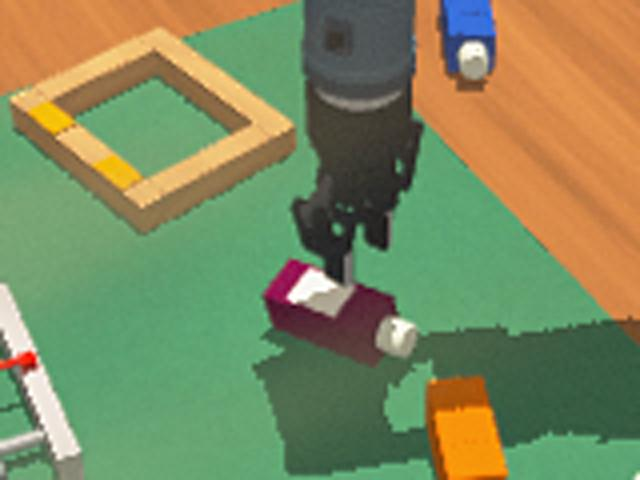

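>>> drive_tool(deltas=[[[0,0,0.02],0],[[0,0,0.02],0],[[0,0,0.02],0],[[0,0,0],0]], gripper=0.9)

```text
time_s: 6.25
eef_pos: [0.4554, 0.0004, 0.1494]
eef_rot: [0.002, 0.534, 0.845, -0.001]
wrist_force: [0.7, -0.5, -0.3]
opening: 0.899
```

```bash
python3 - <<'E'
from h import *
c=snap('wrist','w10');c=snap('scene','s10')
o=get_obs(); print(o['eef_pos'],o['q'])
crop('s10',180,120,340,240,4,'c5')
E
```

```text
[0.45365587 0.00083141 0.14680445] [-0.25859275  0.00570047  1.98056915 -0.00338183  1.15644684 -0.70118424]
```

View pics/c5.png

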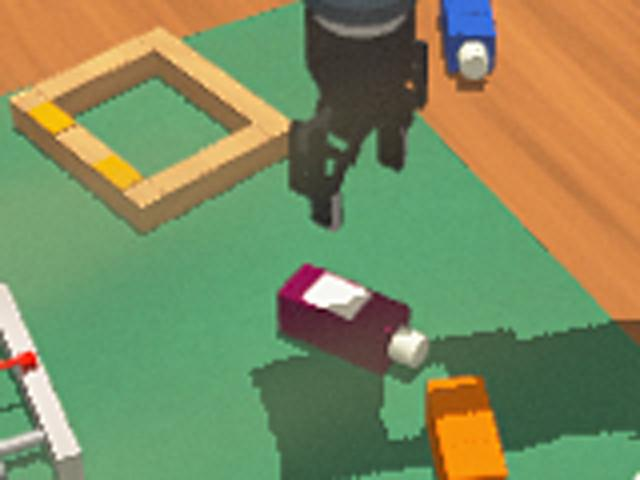

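View pics/w10.png

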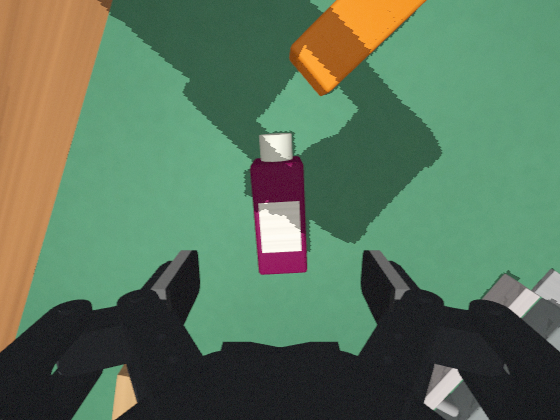

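```bash
python3 - <<'E'
from h import *
crop('w10',230,115,330,285,3.5,'c4')
E
```

```text
(no output)
```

View pics/c4.png

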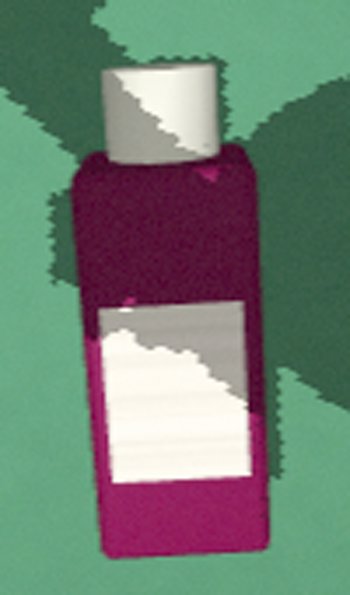

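```bash
python3 - <<'E'
from h import *
c=load('w10')
f=lambda x,y,z: pix2w(c,230+(x+.5)/3.5-.5,115+(y+.5)/3.5-.5,z)
b=(f(102,556,.044)+f(269,548,.044))/2; s=(f(73,165,.044)+f(257,155,.044))/2
cl=f(103,115,.026);cr=f(217,112,.026)
print(b,s,np.linalg.norm(s-b),np.degrees(np.arctan2(*(s-b)[[1,0]])))
print((cl+cr)/2,np.linalg.norm(cl-cr),np.degrees(np.arctan2(*((cl+cr)/2-b)[[1,0]])),np.linalg.norm(((cl+cr)/2-b)[:2]))
print(np.linalg.norm(f(102,556,.044)-f(269,548,.044)))
o=get_obs()['eef_rot'];print(2*np.degrees(np.arctan2(o[2],o[1])))
E
```

```text
[ 0.48517102 -0.05517699  0.044     ] [0.43808051 0.03241265 0.044     ] 0.09944577917574521 118.26365467804466
[0.43305781 0.0399045  0.026     ] 0.027681957355843223 118.72670841242252 0.10842636396994977
0.04246382187038736
115.4367324242004
```

>>> drive_tool(deltas=[[[-0.011,0.021,0],0.03],[[-0.01,0.02,0],0.02],[[0,0,-0.02],0],[[0,0,-0.03],0],[[0,0,-0.03],0],[[0,0,-0.02],0],[[0,0,-0.01],0]], gripper=0.6)

```text
time_s: 7.05
eef_pos: [0.4277, 0.044, 0.0275]
eef_rot: [-0.003, 0.512, 0.859, -0.003]
wrist_force: [-1.3, 0.1, 0.4]
opening: 0.597
```

>>> drive_tool(deltas=[[[0.003,-0.001,-0.01],0],[[0.002,0,-0.006],0],[[0,0,0],0]])

```text
time_s: 7.35
eef_pos: [0.4297, 0.0435, 0.0076]
eef_rot: [-0.006, 0.512, 0.859, -0.004]
wrist_force: [0.1, -0.2, 0.0]
opening: 0.6
```

```bash
python3 - <<'E'
from h import *
c=snap('wrist','w11')
print(get_obs()['eef_pos'])
E
```

```text
[0.42988558 0.04344715 0.00804504]
```

View pics/w11.png

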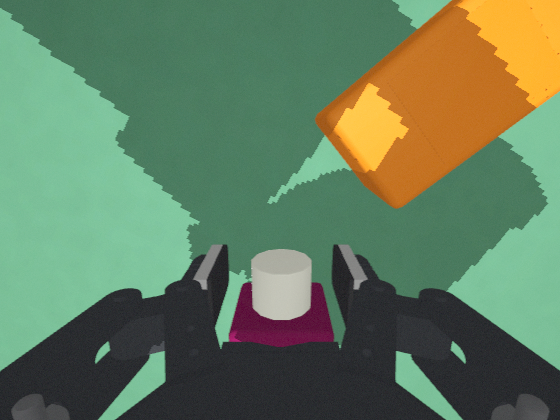

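>>> drive_tool(deltas=[[[0.001,0,0.005],0],[[0,0,0],0],[[0,0,0],0],[[0,0,0],0],[[0,0,0],0]], gripper=0.3)

```text
time_s: 7.9
eef_pos: [0.4326, 0.0434, 0.0159]
eef_rot: [-0.004, 0.512, 0.859, -0.003]
wrist_force: [-0.1, 0.4, -1.4]
opening: 0.311
```

>>> drive_tool(deltas=[[[0,0,0],0],[[0,0,-0.003],0],[[0,0,-0.001],0]], gripper=0.37)

```text
time_s: 8.2
eef_pos: [0.4331, 0.0433, 0.012]
eef_rot: [-0.003, 0.512, 0.859, -0.003]
wrist_force: [-0.1, 0.1, -0.2]
opening: 0.371
```

>>> drive_tool(deltas=[[[0,0,-0.001],0],[[0,0,0],0],[[0,0,0],0]], gripper=0.3)

```text
time_s: 8.5
eef_pos: [0.4332, 0.0433, 0.012]
eef_rot: [-0.004, 0.512, 0.859, -0.003]
wrist_force: [-0.4, 0.2, 0.6]
opening: 0.305
```

>>> drive_tool(deltas=[[[0,0,0.02],0],[[0,0,0.03],0],[[0,0,0.03],0],[[0,0,0.03],0],[[0,0,0],0]])

```text
time_s: 9.0
eef_pos: [0.4298, 0.044, 0.1229]
eef_rot: [-0.007, 0.512, 0.859, -0.004]
wrist_force: [0.5, 0.3, -0.9]
opening: 0.309
```

```bash
python3 - <<'E'
from h import *
c=snap('scene','s12');c=snap('wrist','w12')
crop('s12',180,120,340,240,4,'c5')
E
```

```text
(no output)
```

View pics/c5.png

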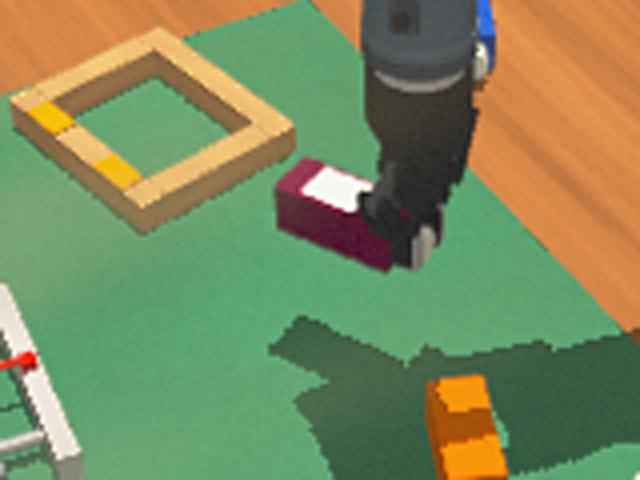

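View pics/w12.png

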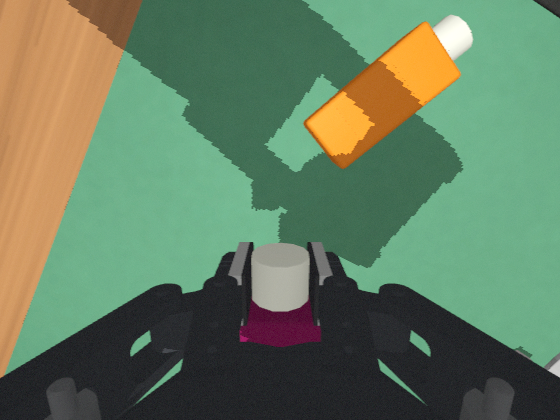

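>>> drive_tool(deltas=[[[0,0,0],0],[[0,0,0],0]], gripper=0.31)

```text
time_s: 9.3
eef_pos: [0.425, 0.0447, 0.1165]
eef_rot: [-0.012, 0.512, 0.859, -0.006]
wrist_force: [-0.2, -0.2, -1.8]
opening: 0.311
```

```bash
cat > look.py <<'E'
import sys
from h import *
c=snap('scene',sys.argv[1])
b=[int(x) for x in sys.argv[2:6]] if len(sys.argv)>2 else [220,130,320,230]
crop(sys.argv[1],*b,4,'c5')
o=get_obs(); print(o['time_s'],o['eef_pos'],o['opening'],o['wrist_force'])
E
python3 look.py s13
```

```text
9.35 [0.42472398 0.04479606 0.11634293] 0.3109320795128725 [-0.30167622  0.39934066 -0.97188077]
```

View pics/c5.png

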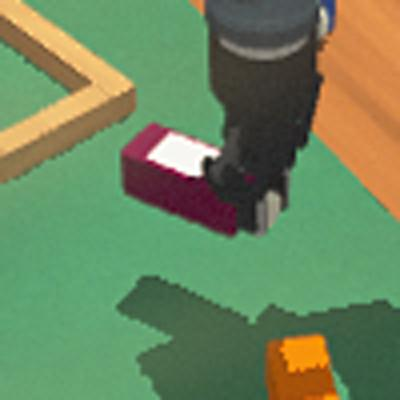

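>>> drive_tool(deltas=[[[0,0,0.002],0],[[0,0,0],0]], gripper=0.314)

```text
time_s: 9.55
eef_pos: [0.4235, 0.045, 0.1168]
eef_rot: [-0.014, 0.512, 0.859, -0.007]
wrist_force: [-0.5, 0.5, -1.7]
opening: 0.316
```

```bash
python3 look.py s14
```

```text
9.6 [0.42342685 0.04495932 0.11669994] 0.3141816333905153 [-0.50519128  0.4793202  -1.94597123]
```

View pics/c5.png

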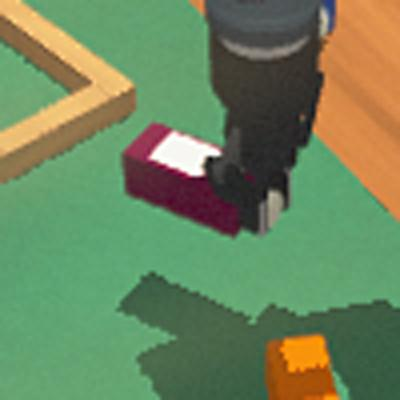

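>>> drive_tool(deltas=[[[0,0,0.001],0],[[0,0,0],0]], gripper=0.317)

```text
time_s: 9.8
eef_pos: [0.4233, 0.045, 0.1175]
eef_rot: [-0.015, 0.512, 0.859, -0.007]
wrist_force: [0.2, 0.1, -0.7]
opening: 0.319
```

```bash
python3 look.py s15
```

```text
9.85 [0.42329236 0.04496521 0.11746962] 0.31591948251016977 [-1.32876478  0.21909886 -1.91361029]
```

View pics/c5.png

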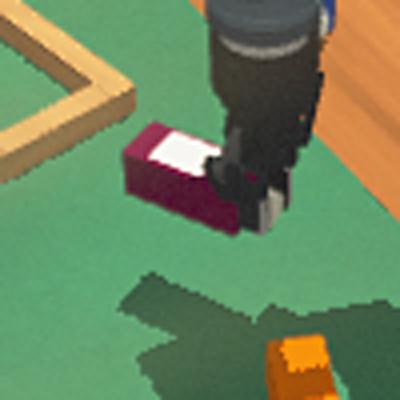

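>>> drive_tool(deltas=[[[0,0,0],0],[[0,0,0],0]], gripper=0.319)

```text
time_s: 10.05
eef_pos: [0.4234, 0.045, 0.1176]
eef_rot: [-0.015, 0.512, 0.859, -0.007]
wrist_force: [0.9, -0.5, -1.2]
opening: 0.321
```

```bash
python3 look.py s16
```

```text
10.1 [0.42340722 0.04495415 0.11760596] 0.31979294869658975 [ 0.66449294  0.24768493 -1.59572856]
```

View pics/c5.png

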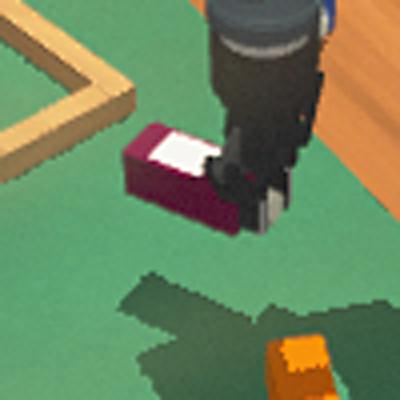

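>>> drive_tool(deltas=[[[0,0,0],0],[[0,0,0],0]], gripper=0.321)

```text
time_s: 10.3
eef_pos: [0.4234, 0.045, 0.1177]
eef_rot: [-0.015, 0.512, 0.859, -0.007]
wrist_force: [-0.9, 0.5, -1.4]
opening: 0.321
```

```bash
python3 look.py s17
```

```text
10.35 [0.42343371 0.04494396 0.11765769] 0.3221740312918487 [-0.53626821  0.19743979 -1.75023603]
```

View pics/c5.png

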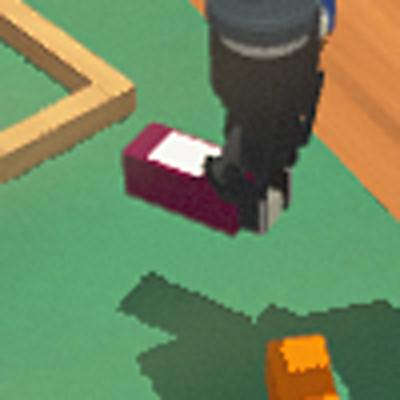

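>>> drive_tool(deltas=[[[0,0,0],0],[[0,0,0],0]], gripper=0.325)

```text
time_s: 10.55
eef_pos: [0.4237, 0.0448, 0.1178]
eef_rot: [-0.014, 0.512, 0.859, -0.007]
wrist_force: [0.5, 0.3, -1.8]
opening: 0.325
```

```bash
python3 look.py s18
```

```text
10.6 [0.42359278 0.04482938 0.11774163] 0.32563036190170186 [-0.96732552  0.37922926 -1.64048969]
```

View pics/c5.png

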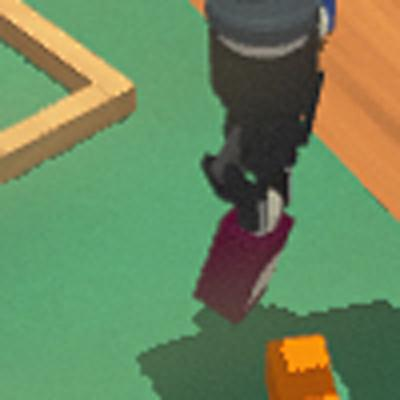

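>>> drive_tool(deltas=[[[0,0,0],0],[[0,0,0],0]])

```text
time_s: 10.8
eef_pos: [0.4233, 0.045, 0.1176]
eef_rot: [-0.015, 0.512, 0.859, -0.007]
wrist_force: [0.2, 1.4, -1.6]
opening: 0.323
```

```bash
python3 look.py s19; python3 -c "
from h import *
snap('wrist','w19')"
```

```text
10.85 [0.42330531 0.04501277 0.11759809] 0.32818377928311226 [-0.09861892 -0.33561512 -0.99809001]
```

View pics/c5.png

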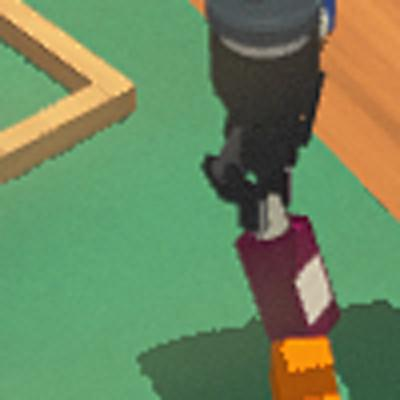

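View pics/w19.png

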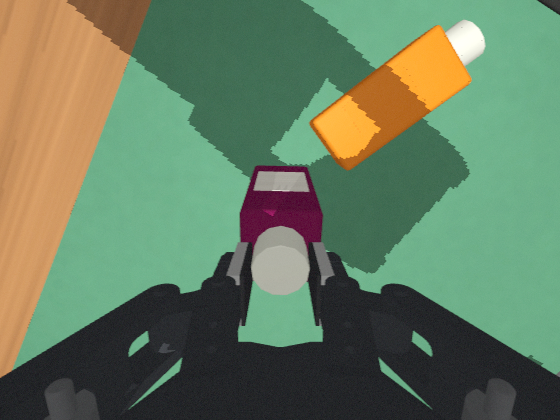

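>>> drive_tool(deltas=[[[0,0,0.002],0],[[0,0,0],0],[[0,0,0],0]])

```text
time_s: 11.2
eef_pos: [0.4236, 0.0449, 0.1199]
eef_rot: [-0.014, 0.512, 0.859, -0.007]
wrist_force: [0.5, 0.6, -0.9]
opening: 0.322
```

```bash
python3 look.py s20; python3 -c "
from h import *
snap('wrist','w20')"
```

```text
11.25 [0.4236516  0.04486465 0.11996338] 0.3259181921959437 [ 0.11612242  0.76782155 -0.54777675]
```

View pics/c5.png

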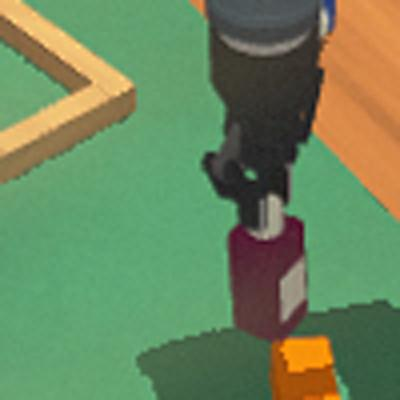

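View pics/w20.png

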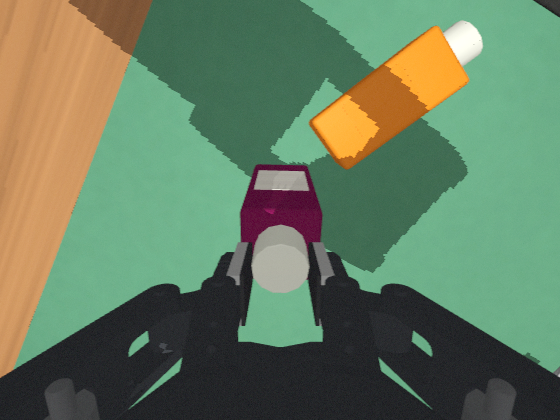

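>>> drive_tool(deltas=[[[0,0,0.001],0],[[0,0,0],0],[[0,0,0],0],[[0,0,0],0],[[0,0,0],0],[[0,0,0],0]], gripper=0.324)

```text
time_s: 11.9
eef_pos: [0.4235, 0.0449, 0.121]
eef_rot: [-0.014, 0.512, 0.859, -0.007]
wrist_force: [0.2, -0.6, -1.9]
opening: 0.324
```

```bash
python3 -c "
from h import *
for i in range(4): snap('wrist','w21%d'%i)
ims=[cv2.imread('pics/w21%d.png'%i)[140:360,200:380] for i in range(4)]
cv2.imwrite('pics/c6.png',np.hstack(ims))"; python3 look.py s21; 
```

```text
12.15 [0.4235451  0.04487034 0.12094141] 0.3228709421027776 [-0.32938709 -0.20500589 -1.38345452]
```

View pics/c5.png

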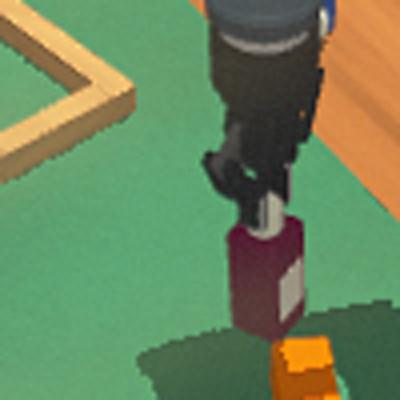

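View pics/c6.png

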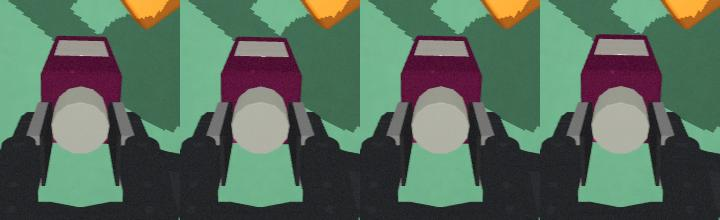

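```bash
python3 -c "
from h import *
c=load('w213'); o=get_obs(); q=o['eef_rot']; Rt=R.from_quat([q[1],q[2],q[3],q[0]]).as_matrix()
print(np.round(Rt,3))
u=Rt[:,0].copy();u[2]=0;u/=np.linalg.norm(u)
p=np.array(o['eef_pos'])+[0,0,.010]
z=np.array([0,0,1.])
for off in (-.004,0,):
  for f in (-10,-5,0,5,10,15):
    t=np.radians(f); ax=np.sin(t)*u-np.cos(t)*z; pe=np.cos(t)*u+np.sin(t)*z
    P0=p+off*u
    print(off,f,[np.round(w2pix(c,x),0) for x in (P0-ax*.011, P0+ax*.011+pe*.022,P0+ax*.111+pe*.022)])
crop('w213',200,140,380,340,4,'c6')
"
```

```text
[[-0.475  0.88  -0.032]
 [ 0.88   0.475  0.003]
 [ 0.018 -0.026 -0.999]]
-0.004 -10 [array([278., 284.]), array([279., 227.]), array([283., 209.])]
-0.004 -5 [array([278., 286.]), array([279., 226.]), array([283., 198.])]
-0.004 0 [array([278., 288.]), array([279., 225.]), array([283., 187.])]
-0.004 5 [array([278., 290.]), array([279., 225.]), array([283., 175.])]
-0.004 10 [array([278., 292.]), array([279., 225.]), array([282., 164.])]
-0.004 15 [array([278., 294.]), array([279., 225.]), array([282., 152.])]
0 -10 [array([278., 276.]), array([279., 220.]), array([283., 205.])]
0 -5 [array([278., 278.]), array([279., 218.]), array([283., 193.])]
0 0 [array([278., 280.]), array([279., 218.]), array([283., 182.])]
0 5 [array([278., 282.]), array([279., 217.]), array([283., 170.])]
0 10 [array([278., 284.]), array([279., 217.]), array([282., 159.])]
0 15 [array([278., 286.]), array([279., 217.]), array([282., 147.])]
```

View pics/c6.png

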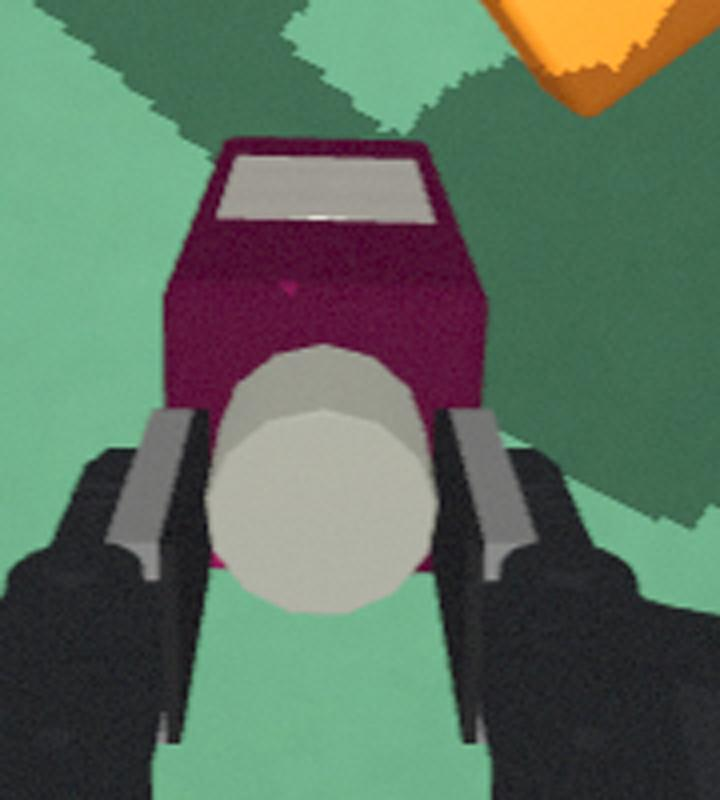

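>>> drive_tool(deltas=[[[0,0,0.005],0],[[0,0,0.015],0],[[0,0,0.015],0],[[0,0,0.015],0],[[0,0.01,0],0]], gripper=0.3)

```text
time_s: 12.65
eef_pos: [0.4232, 0.0547, 0.1734]
eef_rot: [-0.015, 0.513, 0.858, -0.007]
wrist_force: [0.7, 0.4, -0.5]
opening: 0.309
```

>>> drive_tool(deltas=[[[0.007,0.02,0],-0.03],[[0.013,0.035,0],-0.07],[[0.013,0.035,0],-0.08],[[0.013,0.035,0],-0.08],[[0.013,0.035,0],-0.08],[[0.013,0.03,0],-0.07],[[0.01,0.02,0],-0.05],[[0.005,0.01,0],-0.02]])

```text
time_s: 13.45
eef_pos: [0.5086, 0.2888, 0.1688]
eef_rot: [-0.017, 0.71, 0.704, -0.004]
wrist_force: [-0.1, -1.0, -1.5]
opening: 0.308
```

```bash
python3 look.py s22 200 200 400 320;python3 -c "
from h import *
snap('wrist','w22'); print(get_obs()['eef_rot'])"
```

```text
13.5 [0.508811   0.28964176 0.16869672] 0.30890641609882113 [-0.3954028   0.55335831 -1.01601242]
[-0.01739018  0.70956708  0.70441058 -0.00422688]
```

View pics/c5.png

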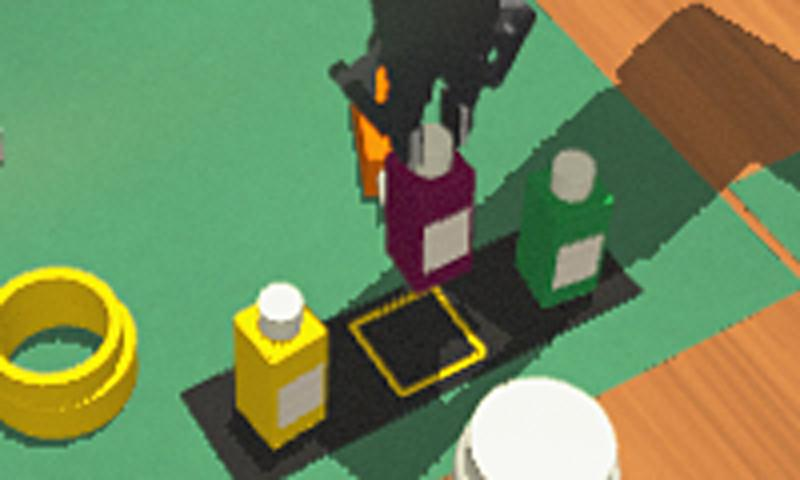

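View pics/w22.png

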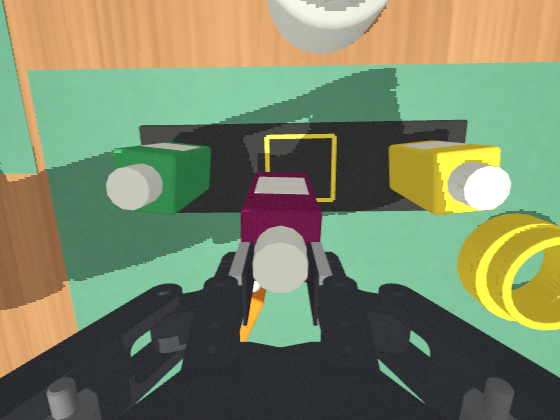

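```bash
python3 -c "
from h import *
c=load('w22')
P=[pix2w(c,u,v,.004) for u,v in [(266,136),(335,135),(335,201)]]
print(P, (P[0]+P[2])/2)
L=[pix2w(c,u,v,.004) for u,v in [(140,126),(466,121),(140,213),(466,207)]]; print(L,np.mean(L,0))
# purple cap: height z cap top = tcp+.010+.011
o=get_obs();z=o['eef_pos'][2]+.021
print('cap',pix2w(c,280,265,z),'green',pix2w(c,134,188,.126),'yel',pix2w(c,486,188,.126))
crop('w22',220,100,360,310,3.5,'c6')
"
```

```text
[array([0.49128006, 0.34624567, 0.004     ]), array([0.55843496, 0.34660002, 0.004     ]), array([0.5607132 , 0.28066541, 0.004     ])] [0.52599663 0.31345554 0.004     ]
[array([0.36758479, 0.35691838, 0.004     ]), array([0.68183944, 0.3584637 , 0.004     ]), array([0.35658083, 0.26822698, 0.004     ]), array([0.69347436, 0.27402161, 0.004     ])] [0.52486986 0.31440767 0.004     ]
cap [0.50975645 0.29703877 0.18970511] green [0.41711356 0.31870226 0.126     ] yel [0.63244062 0.31782922 0.126     ]
```

View pics/c6.png

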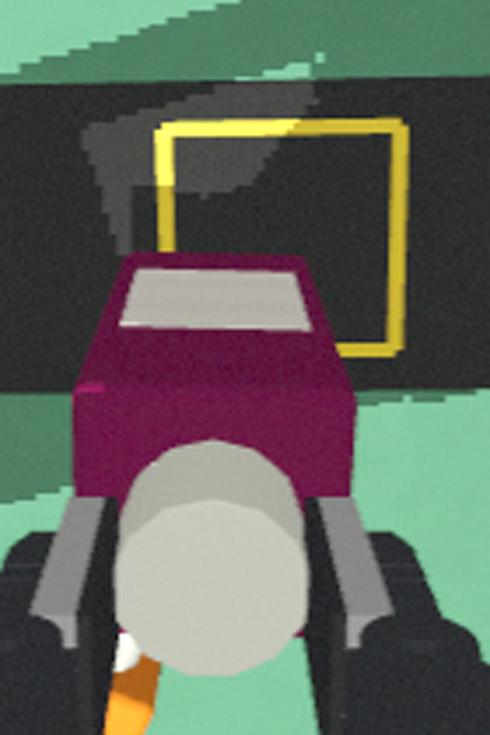

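>>> drive_tool(deltas=[[[0.01,0.012,0],0.01],[[0.005,0.005,0],0.01],[[0,0,-0.015],0],[[0,0,-0.02],0],[[0,0,-0.01],0],[[0,0,0],0]])

```text
time_s: 14.15
eef_pos: [0.5207, 0.3036, 0.1184]
eef_rot: [-0.018, 0.702, 0.712, -0.007]
wrist_force: [0.2, 0.0, 1.7]
opening: 0.303
```

```bash
python3 look.py s23 200 200 400 320;python3 -c "
from h import *
snap('wrist','w23'); print(get_obs()['eef_rot'])"
```

```text
14.2 [0.52088378 0.30359619 0.11888933] 0.3056942303634304 [-0.28732569  0.21282455 -0.90533205]
[-0.01749697  0.70157054  0.71235807 -0.00621362]
```

View pics/c5.png

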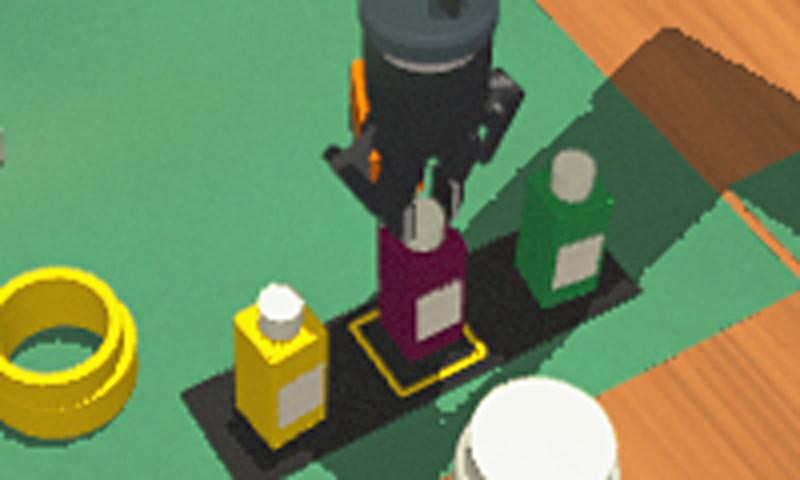

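View pics/w23.png

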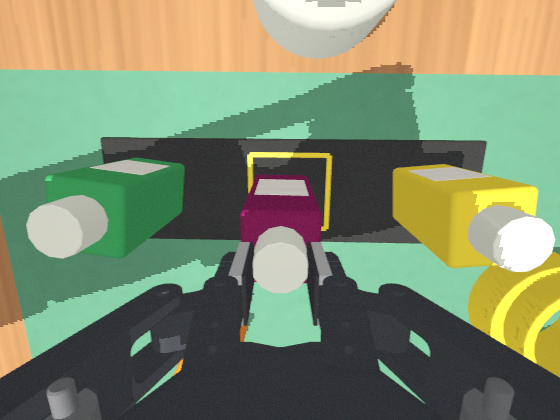

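```bash
python3 -c "
from h import *
c=load('w23')
for u,v,z in [(254,177,.018),(307,177,.018),(248,154,.004),(330,155,.004),(328,230,.004),(101,138,.004),(486,142,.004),(103,235,.004),(486,243,.004)]: print(u,v,np.round(pix2w(c,u,v,z),4))
"
```

```text
254 177 [0.4966 0.329  0.018 ]
307 177 [0.539  0.3299 0.018 ]
248 154 [0.4901 0.3459 0.004 ]
330 155 [0.5581 0.3463 0.004 ]
328 230 [0.56  0.281 0.004]
101 138 [0.3671 0.357  0.004 ]
486 142 [0.6825 0.3589 0.004 ]
103 235 [0.3574 0.2709 0.004 ]
486 243 [0.6981 0.2726 0.004 ]
```

>>> drive_tool(deltas=[[[0.004,0.004,-0.002],0],[[0.002,0.002,-0.003],0],[[0,0,-0.004],0],[[0,0,-0.003],0],[[0,0,0],0]])

```text
time_s: 14.75
eef_pos: [0.5317, 0.3134, 0.1192]
eef_rot: [-0.016, 0.702, 0.712, -0.001]
wrist_force: [-0.2, 0.9, -2.2]
opening: 0.309
```

>>> drive_tool(deltas=[[[-0.004,-0.004,-0.004],0],[[0,0,0],0]])

```text
time_s: 14.95
eef_pos: [0.5306, 0.3108, 0.1188]
eef_rot: [-0.015, 0.701, 0.713, 0.003]
wrist_force: [-0.6, 0.3, -1.7]
opening: 0.304
```

>>> drive_tool(deltas=[[[0,0,-0.005],0],[[0,0,0],0]])

```text
time_s: 15.15
eef_pos: [0.5331, 0.3128, 0.1185]
eef_rot: [-0.014, 0.701, 0.713, 0.007]
wrist_force: [-0.0, -1.0, -1.9]
opening: 0.307
```

```bash
python3 look.py s24 200 200 400 320;python3 -c "
from h import *
snap('wrist','w24'); print(get_obs()['eef_rot'])"
```

```text
15.2 [0.53312434 0.31270272 0.11832624] 0.30689364095719796 [-0.27363903  0.6115218   1.91294907]
[-0.01398038  0.70148592  0.7125142   0.00675049]
```

View pics/w24.png

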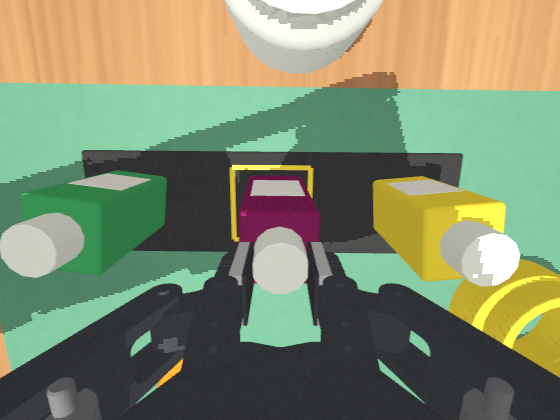

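```bash
python3 -c "
from h import *
crop('w24',220,150,330,300,5,'c6')
im=cv2.imread('pics/s24.png')[200:320,250:390];cv2.imwrite('pics/c7.png',cv2.resize(im,None,fx=5,fy=5,interpolation=2))
"
```

```text
(no output)
```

View pics/c6.png

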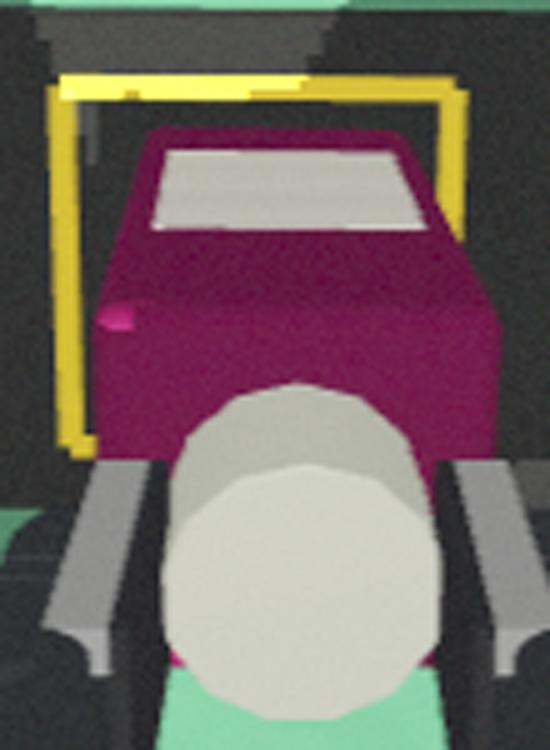

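View pics/c7.png

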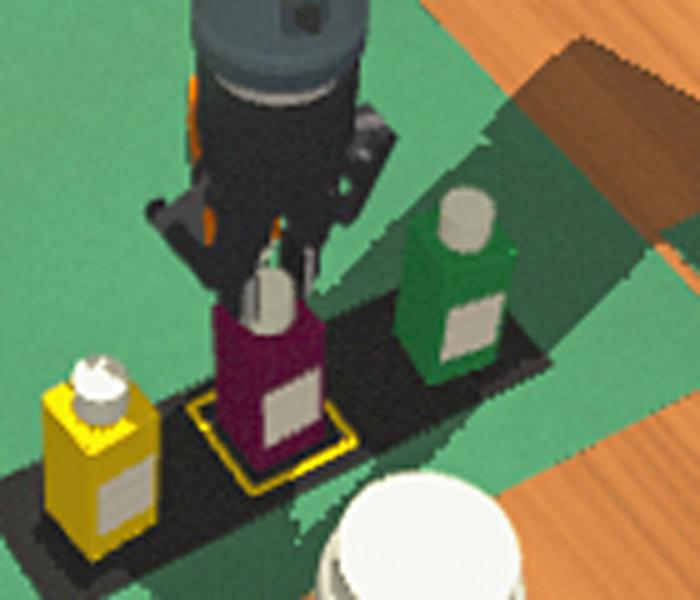

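```bash
python3 -c "
from h import *
c=load('w24'); 
for u,v,z in [(249,176,.004),(301,176,.004),(230,167,.004),(312.5,167,.004),(234,239,.004)]: print(u,v,np.round(pix2w(c,u,v,z),4))
o=get_obs();q=o['eef_rot'];print(R.from_quat([q[1],q[2],q[3],q[0]]).as_matrix()[:,2])
"
```

```text
249 176 [0.5059 0.3383 0.004 ]
301 176 [0.5498 0.339  0.004 ]
230 167 [0.49   0.3456 0.004 ]
312.5 167 [0.5592 0.3467 0.004 ]
234 239 [0.4921 0.2817 0.004 ]
[-0.01045169  0.02923372 -0.99951796]
```

>>> drive_tool(deltas=[[[-0.005,-0.005,0.001],0],[[0,0,0],0]])

```text
time_s: 15.45
eef_pos: [0.527, 0.3069, 0.1179]
eef_rot: [-0.014, 0.701, 0.713, 0.006]
wrist_force: [0.4, 0.2, 3.4]
opening: 0.307
```

>>> drive_tool(deltas=[[[0,0,0],0],[[0,0,0],0],[[0,0,0],0]], gripper=0.42)

```text
time_s: 15.75
eef_pos: [0.5257, 0.306, 0.1162]
eef_rot: [-0.015, 0.702, 0.712, 0.004]
wrist_force: [0.0, 0.0, 0.6]
opening: 0.42
```

```bash
python3 look.py s25 200 200 400 320;python3 -c "
from h import *
snap('wrist','w25'); print(get_obs()['eef_rot'])"
```

```text
15.8 [0.52565557 0.30599228 0.11611885] 0.4210294208679992 [ 0.25979884  0.14833052 -0.33518136]
[-0.01491546  0.70165777  0.71234485  0.00432582]
```

View pics/c5.png

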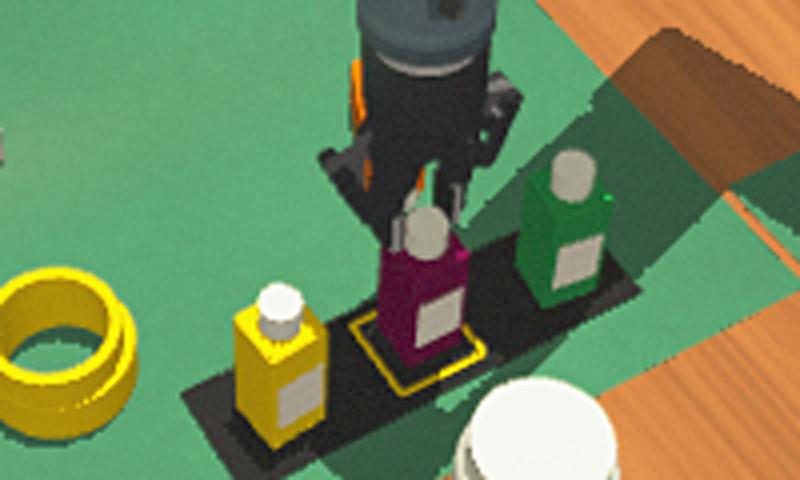

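View pics/w25.png

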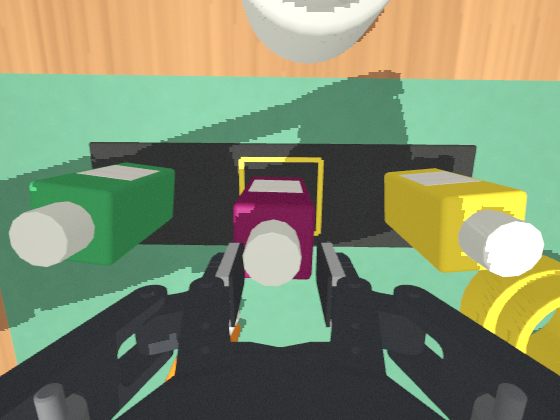

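>>> drive_tool(deltas=[[[0.003,0,0.01],0],[[0,0,0.02],0],[[0,0,0.03],0],[[0,0,0.03],0],[[0,0,0.01],0]], gripper=0.55)

```text
time_s: 16.35
eef_pos: [0.5282, 0.3054, 0.2195]
eef_rot: [-0.016, 0.702, 0.712, 0.003]
wrist_force: [0.7, 0.5, 0.8]
opening: 0.553
```

```bash
python3 look.py s26 200 200 400 320;python3 -c "
from h import *
snap('wrist','w26'); print(get_obs()['eef_rot'],get_obs()['q'])"
```

```text
16.4 [0.52853176 0.30549279 0.22000273] 0.5453068769296079 [1.11393263 0.08213028 2.6923139 ]
[-0.01585698  0.7017544   0.71223931  0.00211685] [0.31383214 0.271736   1.52594267 0.03081264 1.35487602 0.29223524]
```

View pics/c5.png

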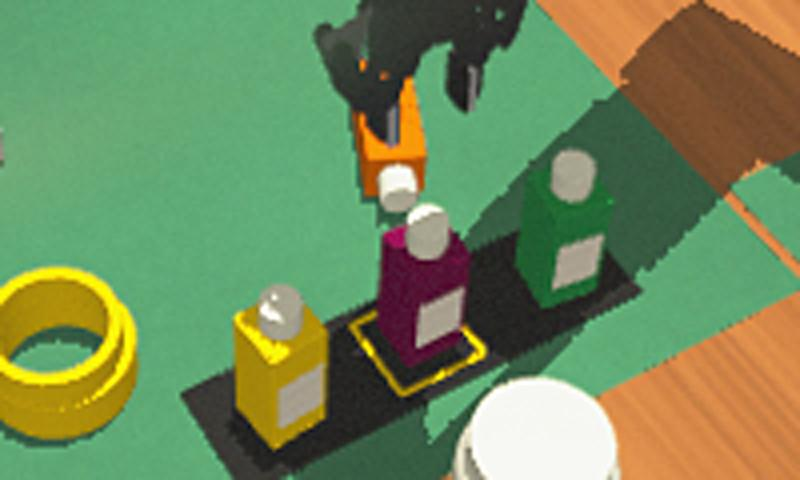

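View pics/w26.png

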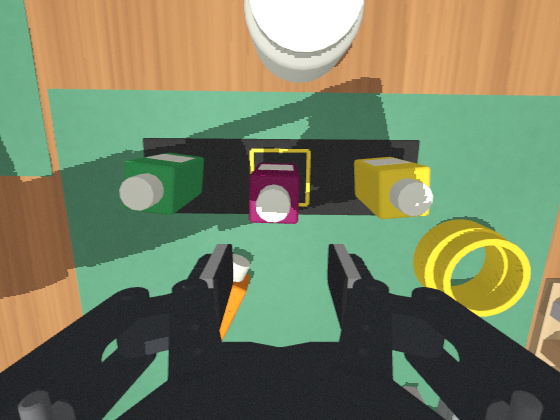

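```bash
python3 -c "
from h import *
crop('w26',225,130,335,240,6,'c6')
c=load('w26')
print(pix2w(c,277,208-0,.126)); print(pix2w(c,273,203,.126))
for u,v in [(257,165),(296,165)]: print(pix2w(c,u,v,.004))
for u,v in [(251,151),(309,152),(308,205)]: print(pix2w(c,u,v,.004))
"
```

```text
[0.52493749 0.30843015 0.126     ]
[0.52170741 0.31247342 0.126     ]
[0.49830097 0.32840231 0.004     ]
[0.54382004 0.32915128 0.004     ]
[0.49141208 0.34443591 0.004     ]
[0.55839246 0.34435297 0.004     ]
[0.55955229 0.28140043 0.004     ]
```

View pics/c6.png

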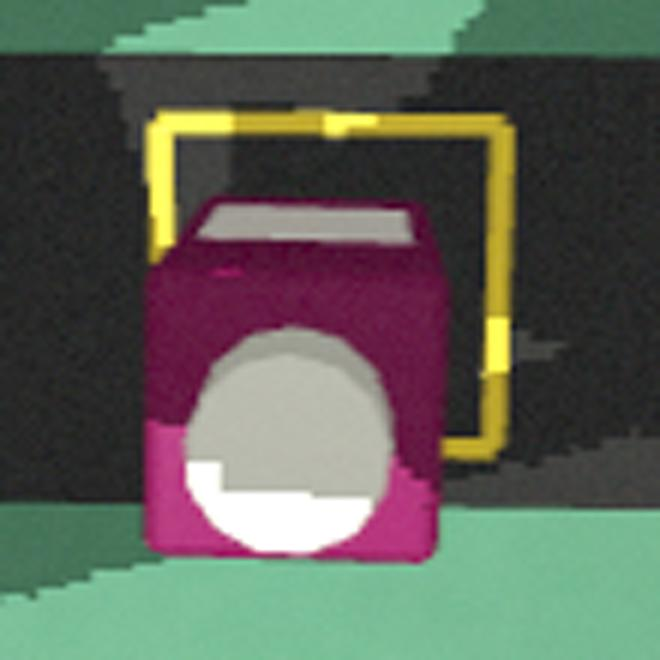

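```bash
python3 -c "
from h import *
c=load('t1')
f=lambda x,y,z: pix2w(c,350+(x+.5)/7-.5,150+(y+.5)/7-.5,z)
F=[f(103,190,.03),f(520,113,.03),f(607,463,.03),f(183,545,.03)]
for p in F: print(np.round(p,4))
print(np.mean(F,0))
for i in range(4):
    d=F[(i+1)%4]-F[i]; print(np.linalg.norm(d),np.degrees(np.arctan2(d[1],d[0])))
"
```

```text
[ 0.5481 -0.2098  0.03  ]
[ 0.5878 -0.405   0.03  ]
[ 0.4229 -0.4381  0.03  ]
[ 0.3823 -0.2433  0.03  ]
[ 0.48525704 -0.32405498  0.03      ]
0.19921801548036053 -78.5254725937813
0.1681987898231565 -168.64832300429748
0.19895048294857726 101.76576778114625
0.1692097089439418 11.443870025219844
```

>>> drive_tool(deltas=[[[-0.005,-0.03,0],0.02],[[-0.008,-0.045,0],0.02],[[-0.008,-0.045,0],0.02],[[-0.008,-0.045,0],0.02],[[-0.008,-0.045,0],0.02],[[-0.008,-0.045,0],0.02],[[-0.008,-0.045,0],0.02],[[-0.008,-0.045,0],0.02],[[-0.008,-0.045,0],0.02],[[-0.008,-0.045,0],0.01]])

```text
time_s: 17.45
eef_pos: [0.4377, -0.1382, 0.2012]
eef_rot: [-0.025, 0.624, 0.781, -0.005]
wrist_force: [0.7, 0.4, -0.1]
opening: 0.554
```

>>> drive_tool(deltas=[[[-0.006,-0.045,0],0],[[-0.006,-0.045,0],0],[[-0.006,-0.045,0],0],[[-0.004,-0.04,0],-0.01],[[-0.001,-0.015,0],-0.01],[[0,0,0],0]])

```text
time_s: 18.05
eef_pos: [0.4064, -0.3374, 0.191]
eef_rot: [-0.031, 0.635, 0.772, -0.003]
wrist_force: [0.5, 0.2, 0.5]
opening: 0.553
```

```bash
python3 -c "
from h import *
snap('wrist','w27'); o=get_obs(); q=o['eef_rot']; print(o['eef_pos'],q,o['q'])
print(R.from_quat([q[1],q[2],q[3],q[0]]).as_matrix())"
```

```text
[ 0.40642395 -0.3361348   0.19080891] [-0.03191073  0.63404372  0.77263148 -0.0032968 ] [-0.90379582  0.16106785  1.71649443 -0.02077085  1.32501311 -1.09453643]
[[-0.19394054  0.97955386 -0.05349109]
 [ 0.97997468  0.19595539  0.03537118]
 [ 0.04512984 -0.04556001 -0.99794167]]
```

View pics/w27.png

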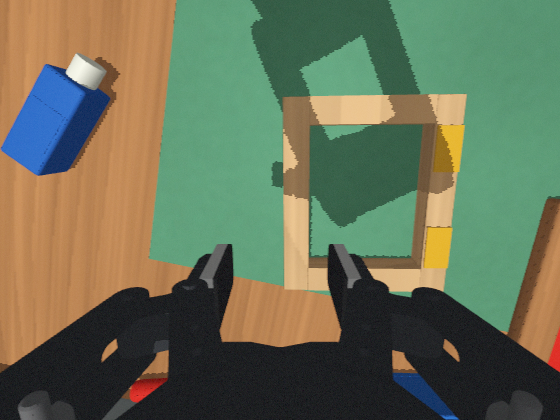

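>>> drive_tool(deltas=[[[0.035,-0.029,0],0],[[0.035,-0.029,0],0],[[0.035,-0.029,0],0],[[0.035,-0.029,0],0]])

```text
time_s: 18.5
eef_pos: [0.5473, -0.4404, 0.1862]
eef_rot: [-0.039, 0.631, 0.774, -0.001]
wrist_force: [0.7, -0.5, 0.8]
opening: 0.551
```

```bash
cat > st.py <<'E'
from h import *
o=get_obs(); q=o['eef_rot']; j=o['q']; print(o['time_s'],o['eef_pos'],'pitch',j[1]+j[2]+j[4]-np.pi,'q3',j[3]); M=R.from_quat([q[1],q[2],q[3],q[0]]).as_matrix(); print('tz',M[:,2],'jaw',np.degrees(np.arctan2(M[1,1],M[0,1])),o['wrist_force'],o['opening'])
E
python3 st.py
```

```text
18.5 [ 0.54727335 -0.44043963  0.18621276] pitch 0.07747181749220688 q3 -0.014615656417703711
tz [-0.06248073  0.04789213 -0.99689643] jaw 11.714155931486399 [ 0.67041976 -0.54006164  0.81350624] 0.5511806551011698
```

>>> drive_tool(deltas=[[[-0.035,0.027,0],0],[[-0.035,0.027,0],0],[[-0.035,0.027,0],0],[[-0.025,0.02,0],0]])

```text
time_s: 18.9
eef_pos: [0.4263, -0.3369, 0.1625]
eef_rot: [-0.051, 0.627, 0.777, 0.002]
wrist_force: [-0.5, 0.0, 0.3]
opening: 0.551
```

```bash
python3 st.py
```

```text
18.9 [ 0.42632019 -0.3369119   0.16246187] pitch 0.10017958934089366 q3 -0.016964399285063495
tz [-0.0765227   0.06638466 -0.99485544] jaw 12.379847139841297 [-0.47252042  0.01011521  0.26904567] 0.5510989703175216
```

>>> drive_tool(deltas=[[[0,0,0.05],0],[[0,0,0.05],0],[[0,0,0.02],0],[[0,0,0],0]])

```text
time_s: 19.3
eef_pos: [0.4189, -0.3162, 0.2754]
eef_rot: [-0.065, 0.622, 0.78, 0.005]
wrist_force: [0.5, 0.8, -0.4]
opening: 0.55
```

```bash
python3 st.py
```

```text
19.3 [ 0.418919   -0.31622188  0.27540031] pitch 0.1290672562786428 q3 -0.014359130912319027
tz [-0.09449103  0.08854351 -0.9915803 ] jaw 13.08390191613432 [ 0.46397983  0.82657264 -0.36220165] 0.5497213105350813
```

>>> drive_tool(deltas=[[[0,0,-0.05],0],[[0,0,-0.05],0],[[0,0,-0.02],0],[[0,0,0],0]])

```text
time_s: 19.7
eef_pos: [0.4198, -0.3088, 0.1495]
eef_rot: [-0.064, 0.619, 0.783, 0.005]
wrist_force: [0.2, 1.1, -0.1]
opening: 0.549
```

```bash
python3 st.py
```

```text
19.7 [ 0.41983776 -0.30881493  0.14946364] pitch 0.12824715832331268 q3 -0.013276754622160478
tz [-0.0936688   0.08797769 -0.99170867] jaw 13.509530274050968 [ 0.23626092  1.06898213 -0.06738649] 0.5488725231137024
```

```bash
python3 -c "
from h import *
c=load('top0')
for n,u,v,z in [('box',485,157,.02),('boxbl',463,178,0),('boxtr',508,137,.05),('sqL',386,128,.02),('sqR',444,125,.02),('can1',389,72,.12),('can3',451,73,.12),('canbase',451,92,0),('gray',515,220,.1),('driver',487,235,.01)]: print(n,pix2w(c,u,v,z))
s=load('scene0')
for u,v in [(105,173),(105,196)]: print(pix2w(s,u,v,.0))
"
```

```text
box [ 0.62297997 -0.61103753  0.02      ]
boxbl [ 0.55567277 -0.54272523  0.        ]
boxtr [ 0.68258407 -0.67629847  0.05      ]
sqL [ 0.71900046 -0.28703161  0.02      ]
sqR [ 0.7321036  -0.48118957  0.02      ]
can1 [ 0.86931435 -0.27787278  0.12      ]
can3 [ 0.86842511 -0.47465667  0.12      ]
canbase [ 0.85904811 -0.51837855  0.        ]
gray [ 0.40188362 -0.65240457  0.1       ]
driver [ 0.36538386 -0.60542608  0.01      ]
[ 0.8664105  -0.41913879  0.        ]
[ 0.89742476 -0.30511832  0.        ]
```

>>> drive_tool(deltas=[[[0.02,-0.015,0.01],0],[[0.03,-0.022,0.01],0],[[0.03,-0.022,0.01],0],[[0.03,-0.022,0.01],0],[[0.03,-0.022,0.01],0],[[0.03,-0.022,0],0],[[0.03,-0.022,0],0],[[0.03,-0.022,0],0],[[0.03,-0.022,0],0]])

```text
time_s: 20.6
eef_pos: [0.6882, -0.4913, 0.2025]
eef_rot: [-0.069, 0.615, 0.785, 0.007]
wrist_force: [0.8, -0.8, 1.0]
opening: 0.547
```

```bash
python3 st.py; python3 -c "
from h import *
print(get_obs()['q'])"
```

```text
20.6 [ 0.68815457 -0.4912747   0.20247298] pitch 0.1389475058349081 q3 0.00021394606701556954
tz [-0.10026081  0.09555259 -0.99036229] jaw 14.1144850859145 [ 0.83652889 -0.83871326  0.95043594] 0.5468652229225281
[-7.59851548e-01  9.70626976e-01  5.17240302e-01  2.13946067e-04
  1.79267288e+00 -1.00178271e+00]
```

>>> drive_tool(deltas=[[[0.035,-0.025,0],0],[[0.04,-0.028,0],0],[[0.04,-0.028,0],0]])

```text
time_s: 20.9
eef_pos: [0.7338, -0.5169, 0.1701]
eef_rot: [-0.044, 0.615, 0.787, 0.009]
wrist_force: [0.1, -0.0, 1.3]
opening: 0.55
```

```bash
python3 st.py; python3 -c "
from h import *
print(get_obs()['q'])"
```

```text
20.9 [ 0.73382989 -0.51691021  0.17012435] pitch 0.08989185328593496 q3 0.011591501436362745
tz [-0.05804679  0.06941412 -0.99589771] jaw 14.08964438427284 [ 0.11429249 -0.04461484  1.2824204 ] 0.5501434464067891
[-0.74933486  1.13141303  0.2978825   0.0115915   1.80218898 -0.9914812 ]
```

>>> drive_tool(deltas=[[[0.016,-0.012,0.01],0],[[0.016,-0.012,0.01],0],[[0.016,-0.012,0.01],0]])

```text
time_s: 21.2
eef_pos: [0.7413, -0.52, 0.1857]
eef_rot: [-0.027, 0.615, 0.788, 0.011]
wrist_force: [0.2, 0.6, 0.3]
opening: 0.546
```

```bash
python3 st.py; python3 -c "
from h import *
print(get_obs()['q'])"
```

```text
21.2 [ 0.74128262 -0.5200287   0.18568987] pitch 0.05520004059756234 q3 0.017814848943779257
tz [-0.02860227  0.05031465 -0.99832377] jaw 14.142221806480826 [0.16601676 0.60336208 0.26068672] 0.5464365165785607
[-0.74839818  1.11318284  0.29858446  0.01781485  1.7850254  -0.99148797]
```

>>> drive_tool(deltas=[[[0.016,-0.012,0.01],0],[[0.016,-0.012,0.01],0],[[0.016,-0.012,0.01],0],[[0.012,-0.009,0.006],0]])

```text
time_s: 21.6
eef_pos: [0.7519, -0.53, 0.219]
eef_rot: [0.008, 0.615, 0.788, 0.012]
wrist_force: [0.4, -0.4, 0.7]
opening: 0.548
```

```bash
python3 st.py; python3 -c "
from h import *
print(get_obs()['q'])"
```

```text
21.6 [ 0.75186439 -0.53000995  0.21899188] pitch -0.013236521240257204 q3 0.02542321738254686
tz [ 0.02668831  0.00927756 -0.99960075] jaw 14.086560609948053 [ 0.38285835 -0.39459861  0.65617211] 0.5477261989307708
[-0.75117803  1.07656739  0.29790579  0.02542322  1.75388296 -0.99227573]
```

>>> drive_tool(deltas=[[[-0.015,0.009,0],0],[[-0.03,0.017,-0.005],-0.01],[[-0.035,0.02,-0.005],-0.01],[[-0.035,0.02,-0.005],-0.01],[[-0.035,0.02,-0.005],-0.01],[[-0.035,0.02,-0.005],0],[[-0.035,0.02,-0.005],0],[[-0.035,0.02,-0.005],0],[[-0.035,0.02,-0.005],0],[[-0.03,0.016,0],0]])

```text
time_s: 22.6
eef_pos: [0.4215, -0.343, 0.1792]
eef_rot: [0.016, 0.632, 0.775, 0.011]
wrist_force: [0.8, 0.2, 1.0]
opening: 0.55
```

>>> drive_tool(deltas=[[[-0.01,0.005,-0.01],0],[[-0.005,0,-0.01],0],[[0,0,-0.005],0],[[0,0,0],0]])

```text
time_s: 23.0
eef_pos: [0.4037, -0.3372, 0.1554]
eef_rot: [0.018, 0.632, 0.774, 0.01]
wrist_force: [0.2, -0.5, -0.7]
opening: 0.552
```

```bash
python3 st.py; python3 -c "
from h import *
snap('wrist','w28')"
```

```text
23.0 [ 0.40374591 -0.33720455  0.15537301] pitch -0.029048501828740303 q3 0.03148727846293718
tz [ 0.04047733 -0.00660278 -0.99915864] jaw 11.532352240331754 [ 0.19464335 -0.49959635 -0.69147108] 0.5515670011075016
```

View pics/w28.png

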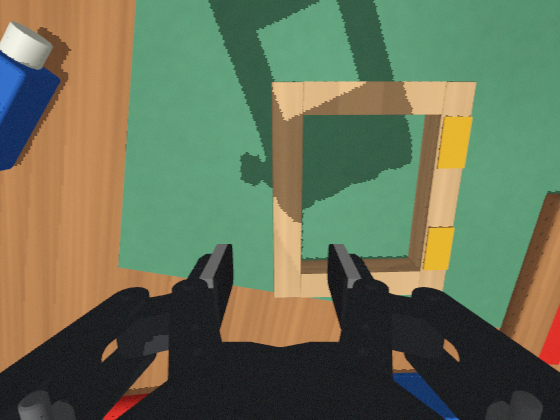

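```bash
python3 -c "
from h import *
c=load('w28')
P=[pix2w(c,u,v,.03) for u,v in [(273,82),(475,82),(275,296),(445,292)]]
for p in P: print(np.round(p,4))
mid=(P[0]+P[2])/2; d=P[0]-P[2]; print(mid,np.linalg.norm(d),np.degrees(np.arctan2(d[1],d[0]))-90)
d=P[1]-P[3]; print(np.linalg.norm(d),np.degrees(np.arctan2(d[1],d[0]))-90)
"
```

```text
[ 0.3843 -0.2433  0.03  ]
[ 0.5479 -0.2094  0.03  ]
[ 0.4243 -0.4361  0.03  ]
[ 0.5922 -0.4017  0.03  ]
[ 0.40432965 -0.33971836  0.03      ] 0.19688657411681493 11.72565716012295
0.19737175168392096 12.988095917016054
```

>>> drive_tool(deltas=[[[0.006,0,-0.01],0],[[0.006,-0.001,-0.025],0],[[0,0,-0.03],0],[[0,0,-0.025],0],[[0,0,-0.01],0],[[0,0,0],0]], gripper=0.6)

```text
time_s: 23.65
eef_pos: [0.4224, -0.3416, 0.052]
eef_rot: [0.021, 0.632, 0.775, 0.01]
wrist_force: [-0.7, 0.6, 0.5]
opening: 0.598
```

```bash
python3 st.py; python3 -c "
from h import *
snap('wrist','w29')"
```

```text
23.65 [ 0.42237084 -0.34157856  0.05199433] pitch -0.036563295287726394 q3 0.03578646983442059
tz [ 0.04535955 -0.01162675 -0.99890306] jaw 11.638805970602299 [-0.67890982  0.60682663  0.49742432] 0.5979910849147011
```

View pics/w29.png

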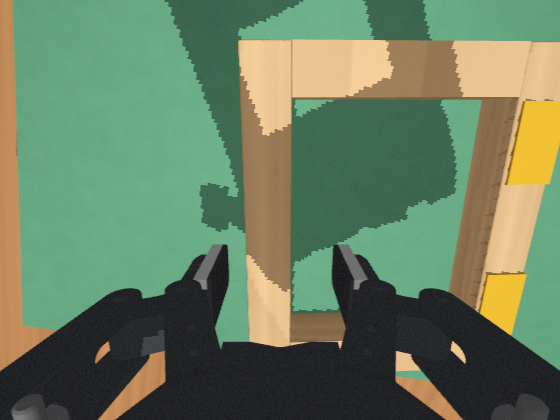

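>>> drive_tool(deltas=[[[-0.004,0.002,-0.01],0],[[-0.002,0.001,-0.015],0],[[0,0,-0.015],0],[[0,0,-0.005],0],[[0,0,0],0]])

```text
time_s: 24.2
eef_pos: [0.419, -0.3421, 0.0105]
eef_rot: [0.027, 0.631, 0.775, 0.009]
wrist_force: [-0.1, 0.8, -0.3]
opening: 0.598
```

```bash
python3 st.py; python3 -c "
from h import *
snap('wrist','w30')"
```

```text
24.2 [ 0.41898086 -0.34205292  0.01050087] pitch -0.047271292862411496 q3 0.03912830652950329
tz [ 0.05202443 -0.02029989 -0.99843947] jaw 11.692570836936866 [-0.14663565  0.82854492 -0.31616021] 0.5983194868745438
```

View pics/w30.png

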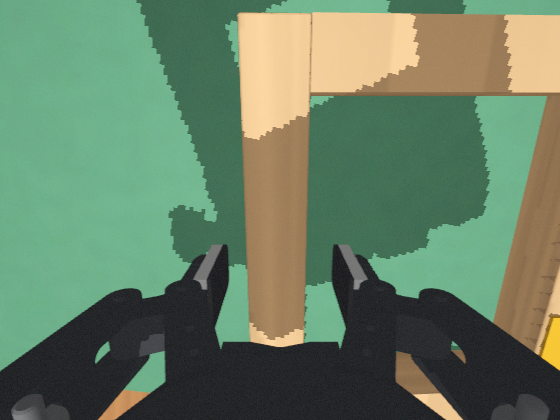

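>>> drive_tool(deltas=[[[-0.001,0,0],0],[[0,0,0],0],[[0,0,0],0],[[0,0,0],0]], gripper=0.315)

```text
time_s: 24.65
eef_pos: [0.4187, -0.3435, 0.0132]
eef_rot: [0.028, 0.631, 0.775, 0.008]
wrist_force: [-0.1, 0.5, 0.6]
opening: 0.316
```

```bash
python3 st.py; python3 -c "
from h import *
snap('wrist','w31')"; python3 look.py s31 160 100 320 220
```

```text
24.65 [ 0.41870409 -0.34349708  0.01319713] pitch -0.050904192273591775 q3 0.038650509033261296
tz [ 0.05390947 -0.02347918 -0.99826975] jaw 11.715015444269767 [-0.10181448  0.50131521  0.61598262] 0.31596840064119724
24.75 [ 0.41870461 -0.34349506  0.01312809] 0.31791472783799246 [-0.14484117 -0.32575338  1.07688514]
```

View pics/c5.png

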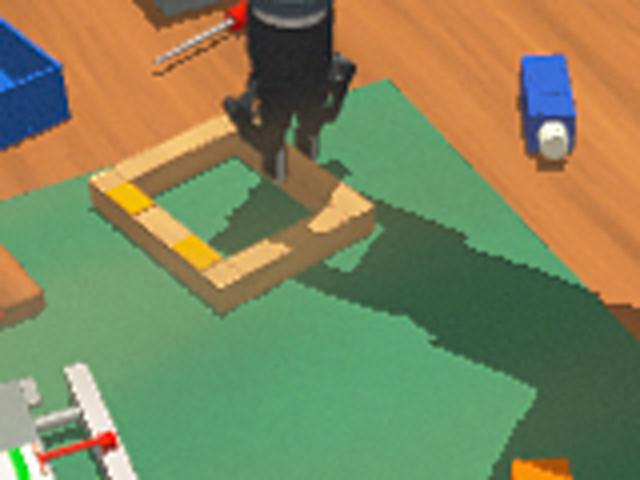

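View pics/w31.png

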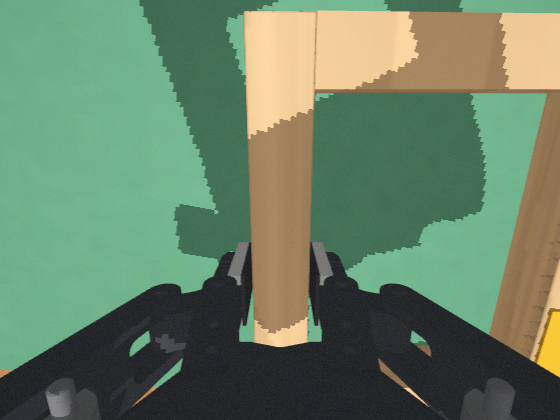

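>>> drive_tool(deltas=[[[0,0,-0.003],0],[[0,0,-0.002],0],[[0,0,0],0]], gripper=0.29)

```text
time_s: 25.05
eef_pos: [0.4189, -0.3438, 0.0136]
eef_rot: [0.028, 0.63, 0.776, 0.007]
wrist_force: [0.3, -0.3, -3.0]
opening: 0.297
```

```bash
python3 st.py
```

```text
25.05 [ 0.41885583 -0.34384611  0.01356572] pitch -0.049631330426740394 q3 0.036981510207321516
tz [ 0.05219799 -0.02312336 -0.99836901] jaw 11.837980429162144 [ 0.30208101 -0.27853308 -3.01230317] 0.29710697926992696
```

>>> drive_tool(deltas=[[[0.004,0.01,0.003],-0.01],[[0.009,0.025,0.002],-0.03],[[0.01,0.03,0.002],-0.035],[[0.01,0.03,0.002],-0.035],[[0.01,0.03,0.001],-0.035]])

```text
time_s: 25.55
eef_pos: [0.4618, -0.2157, 0.0228]
eef_rot: [0.028, 0.69, 0.723, 0.005]
wrist_force: [-0.2, 0.8, -2.7]
opening: 0.296
```

```bash
python3 st.py; python3 look.py s32 160 100 320 220
```

```text
25.55 [ 0.46184321 -0.21565599  0.0228429 ] pitch -0.05619386588479891 q3 0.007705932229724161
tz [ 0.04746362 -0.03059025 -0.99840445] jaw 2.696676368874926 [-0.15455409  0.83326911 -2.72773781] 0.2959124865760795
25.6 [ 0.46197431 -0.21079644  0.0222729 ] 0.2939271665917445 [-0.24748753  4.50063813 -3.49710344]
```

View pics/c5.png

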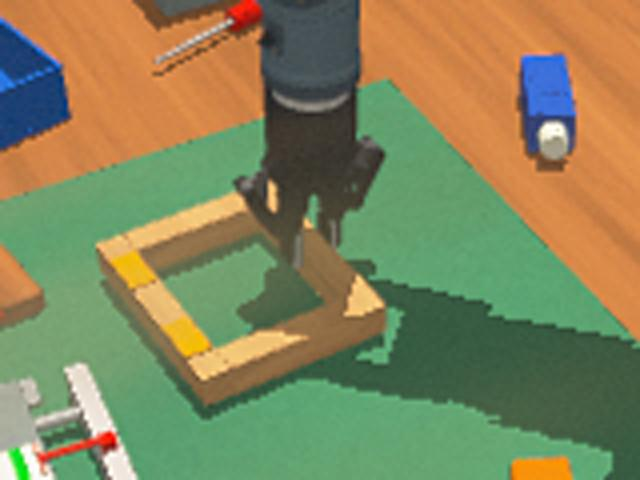

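>>> drive_tool(deltas=[[[0.01,0.03,0],-0.03],[[0.01,0.03,0],-0.03],[[0.01,0.03,0],-0.03],[[0.009,0.025,0],-0.025],[[0.006,0.015,0],-0.015],[[0.003,0.005,-0.001],-0.005],[[0,0,0],0]])

```text
time_s: 26.3
eef_pos: [0.5084, -0.0629, 0.0183]
eef_rot: [0.023, 0.738, 0.674, 0.004]
wrist_force: [-0.7, -0.8, -2.4]
opening: 0.302
```

```bash
python3 st.py; python3 -c "
from h import *
snap('top','t33'); snap('wrist','w33')
crop('t33',265,85,425,225,5,'c6')"; python3 look.py s33 120 130 280 250
```

```text
26.3 [ 0.5083732  -0.06292516  0.01832155] pitch -0.044013947697130185 q3 -0.01954770603185568
tz [ 0.03653317 -0.02867173 -0.99892105] jaw -5.197648475496223 [-0.67914294 -0.77073716 -2.44721213] 0.30164528475097496
26.45 [ 0.50824594 -0.06448054  0.01857651] 0.2978570055820118 [-0.31787336  0.53037406 -2.5839865 ]
```

View pics/c5.png

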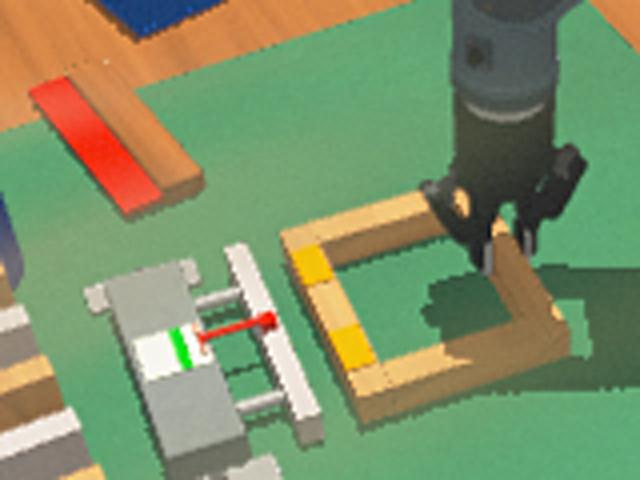

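View pics/c6.png

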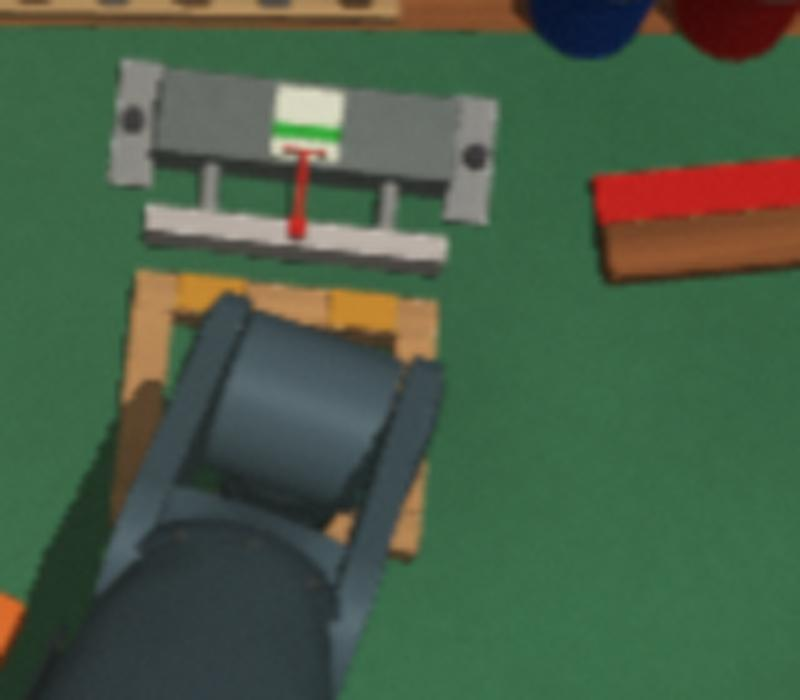

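View pics/w33.png

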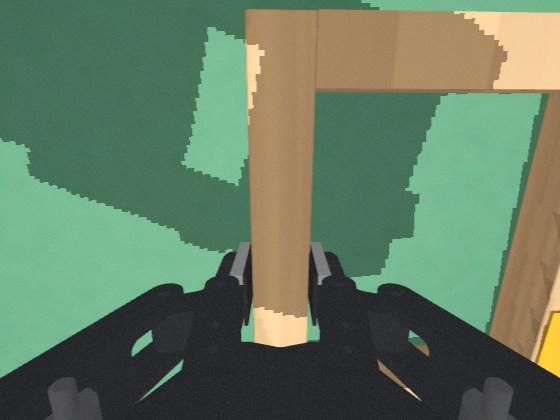

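```bash
python3 -c "
from h import *
c=load('t33')
f=lambda x,y,z: pix2w(c,265+(x+.5)/5-.5,85+(y+.5)/5-.5,z)
B=[f(146,232,.033),f(446,262,.033)]; 
for zf in (.03,.04):
  F=[f(137,270,zf),f(438,299,zf)]
  b=B[1]-B[0]; L=np.linalg.norm(b); b/=L; n=np.array([-b[1],b[0],0]); 
  mb=(B[0]+B[1])/2; mf=(F[0]+F[1])/2
  fr=F[1]-F[0]
  print(L,np.linalg.norm(fr),np.degrees(np.arctan2(b[1],b[0])),np.degrees(np.arctan2(fr[1],fr[0])),'barmid',mb,'fmid',mf,'along',(mf-mb)@b,'gap',(mf-mb)@n)
"
```

```text
0.19912140162640654 0.19954842338590914 -95.21200212620346 -94.97308103006033 barmid [ 0.69072759 -0.07780371  0.033     ] fmid [ 0.66579727 -0.07241947  0.03      ] along -0.0030972737152615594 gap -0.025316351904223083
0.19912140162640654 0.19814013546793177 -95.21200212620346 -94.97308103006029 barmid [ 0.69072759 -0.07780371  0.033     ] fmid [ 0.6624906  -0.07156824  0.04      ] along -0.003644605726043549 gap -0.028686673024925072
```

>>> drive_tool(deltas=[[[0,-0.003,-0.003],-0.003],[[0,0,-0.003],0],[[0,0,-0.002],0]])

```text
time_s: 26.75
eef_pos: [0.5084, -0.0695, 0.0127]
eef_rot: [0.023, 0.741, 0.671, 0.004]
wrist_force: [-16.6, 14.3, 46.5]
opening: 0.299
```

```bash
python3 st.py
```

```text
26.75 [ 0.50843389 -0.06949928  0.01273048] pitch -0.04407165938090074 q3 -0.01888132752046451
tz [ 0.03643832 -0.0285547  -0.99892786] jaw -5.682270018954727 [-16.63691857  14.27813798  46.53121613] 0.29918574066960957
```

>>> drive_tool(deltas=[[[0,0,0.005],0],[[0,0,0],0],[[0,0,0],0]], gripper=0.318)

```text
time_s: 27.05
eef_pos: [0.5093, -0.0714, 0.019]
eef_rot: [0.024, 0.742, 0.67, 0.005]
wrist_force: [-1.0, 0.7, -0.8]
opening: 0.317
```

```bash
python3 st.py; python3 -c "
from h import *
snap('top','t34'); snap('wrist','w34')
crop('t34',265,85,425,225,5,'c6')"; python3 look.py s34 120 130 280 250
```

```text
27.05 [ 0.50927307 -0.07135289  0.01901801] pitch -0.04660656905444327 q3 -0.01830326292072479
tz [ 0.03881866 -0.02928348 -0.99881709] jaw -5.842567300978734 [-1.04574009  0.66700428 -0.757164  ] 0.3167004369266662
27.2 [ 0.5092544  -0.07121907  0.01882176] 0.3208733107558489 [-0.37802345  0.22044309  0.342524  ]
```

View pics/c5.png

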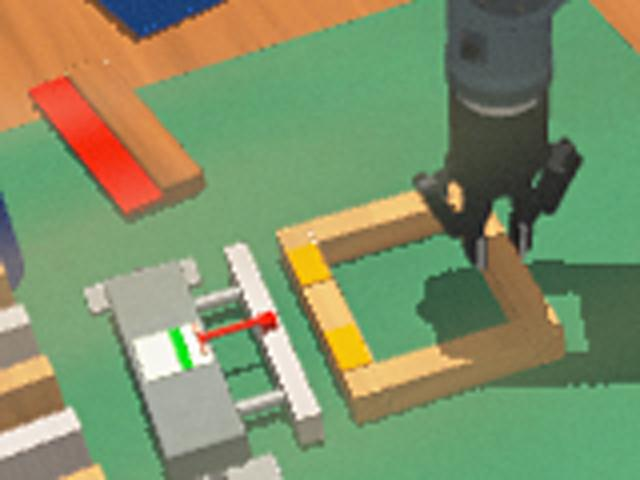

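View pics/c6.png

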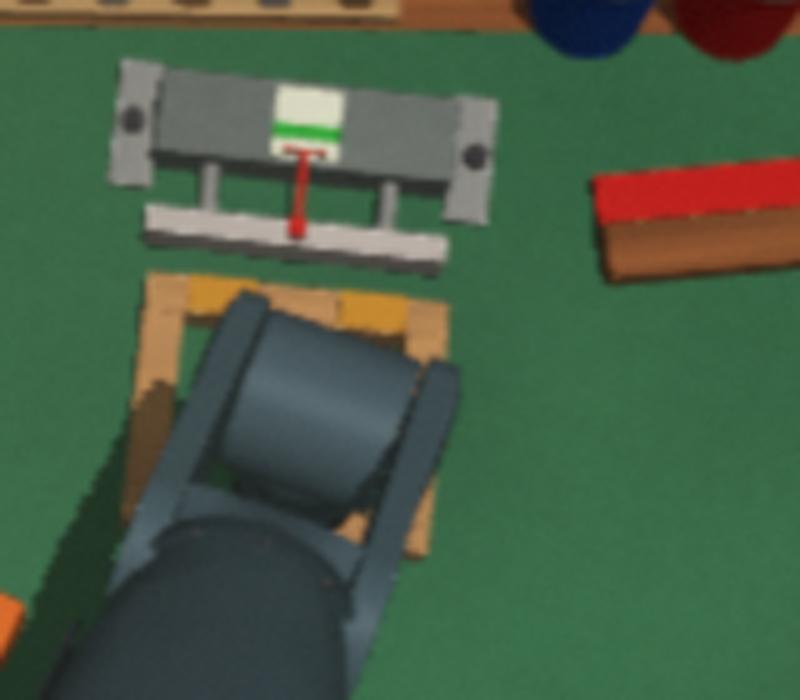

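View pics/w34.png

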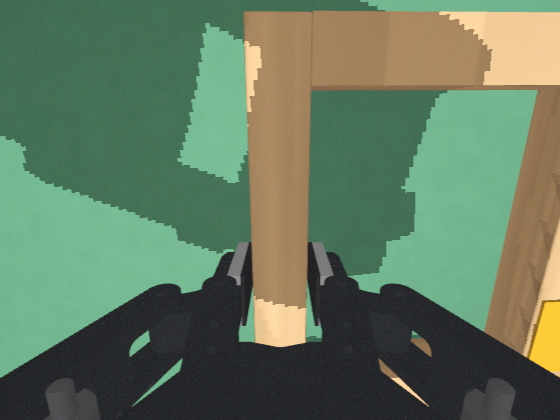

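```bash
cat > fm.py <<'E'
from h import *
import sys
def meas(c,F,B=None,zf=.03,o=(265,85,5)):
  f=lambda x,y,z: pix2w(c,o[0]+(x+.5)/o[2]-.5,o[1]+(y+.5)/o[2]-.5,z)
  B=[f(146,232,.033),f(446,262,.033)] if B is None else [f(*p,.033) for p in B]
  F=[f(*p,zf) for p in F]
  b=B[1]-B[0]; L=np.linalg.norm(b); b/=L; n=np.array([-b[1],b[0],0]); mb=(B[0]+B[1])/2; mf=(F[0]+F[1])/2; fr=F[1]-F[0]
  print(L,np.linalg.norm(fr),np.degrees(np.arctan2(b[1],b[0])),np.degrees(np.arctan2(fr[1],fr[0])),'barmid',mb,'fmid',mf,'along',(mf-mb)@b,'gap',(mf-mb)@n)
E
python3 -c "
from fm import *
c=load('t34'); meas(c,[(147,273),(449,303)])
crop('t34',285,110,365,160,9,'c7')
"
```

```text
0.19912140162640654 0.20018460850845776 -95.21200212620346 -95.14903654847421 barmid [ 0.69072759 -0.07780371  0.033     ] fmid [ 0.66348188 -0.07934606  0.03      ] along 0.0040110044797320365 gap -0.02699294697778187
```

View pics/c7.png

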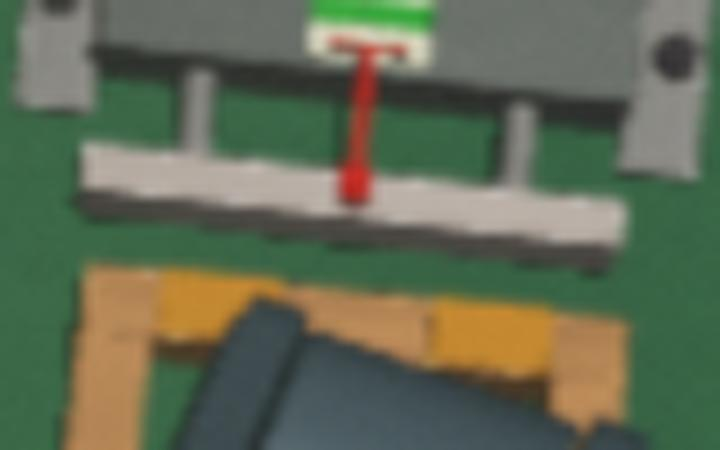

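>>> drive_tool(deltas=[[[0,0,0],0],[[0,0,0],0]], gripper=0.298)

```text
time_s: 27.4
eef_pos: [0.5091, -0.0712, 0.0189]
eef_rot: [0.023, 0.742, 0.67, 0.004]
wrist_force: [-1.1, 0.3, 3.0]
opening: 0.299
```

>>> drive_tool(deltas=[[[0.004,0.002,0.001],0],[[0.004,0.001,0],0],[[0,0,0],0],[[0,0,0],0]])

```text
time_s: 27.8
eef_pos: [0.5173, -0.0678, 0.0189]
eef_rot: [0.023, 0.742, 0.67, 0.004]
wrist_force: [-3.8, -0.1, 4.7]
opening: 0.3
```

```bash
python3 st.py; python3 -c "
from h import *
snap('top','t35')
crop('t35',285,100,365,160,9,'c7')"
```

```text
27.8 [ 0.5172658  -0.06780736  0.01889031] pitch -0.04405270357879054 q3 -0.0194307511352748
tz [ 0.0364737  -0.02881338 -0.99891914] jaw -5.812618718267657 [-3.770566   -0.13416616  4.70112494] 0.3002362524577377
```

View pics/c7.png

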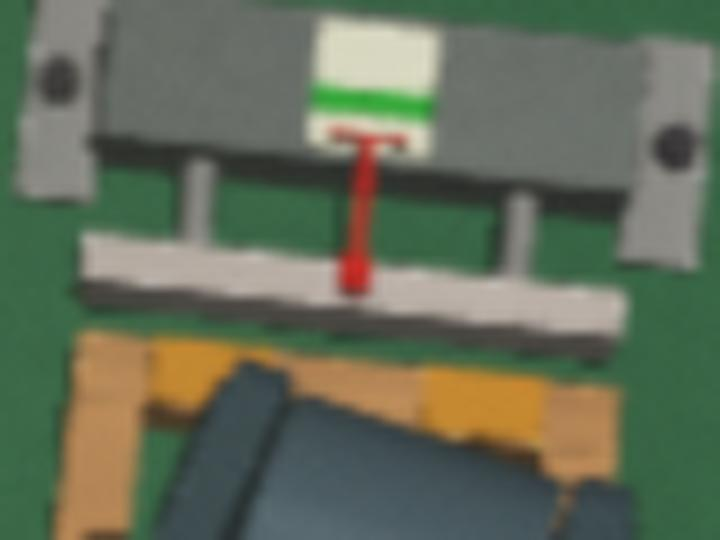

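>>> drive_tool(deltas=[[[0,0,0],0],[[0,0,0],0]], gripper=0.316)

```text
time_s: 28.05
eef_pos: [0.5176, -0.0679, 0.019]
eef_rot: [0.023, 0.742, 0.67, 0.004]
wrist_force: [-1.8, 0.1, -0.6]
opening: 0.314
```

>>> drive_tool(deltas=[[[0.004,-0.0004,0],0],[[0.005,-0.0005,0],0],[[0.004,-0.0004,0],0],[[0,0,0],0]])

```text
time_s: 28.45
eef_pos: [0.5305, -0.069, 0.0189]
eef_rot: [0.022, 0.742, 0.67, 0.003]
wrist_force: [-1.1, -0.6, 0.5]
opening: 0.314
```

```bash
python3 st.py; python3 -c "
from h import *
snap('top','t36')
crop('t36',285,100,365,160,9,'c7')"; python3 look.py s36 120 130 280 250
```

```text
28.45 [ 0.53049411 -0.06902894  0.01885699] pitch -0.042362039985701205 q3 -0.019681816029739677
tz [ 0.03495938 -0.02833035 -0.9989871 ] jaw -5.821737869481847 [-1.12401093 -0.58748198  0.49600848] 0.31401890786737435
28.55 [ 0.53030271 -0.06898372  0.0188567 ] 0.3165563728226161 [-0.86482282 -0.26038369  0.0860676 ]
```

View pics/c7.png

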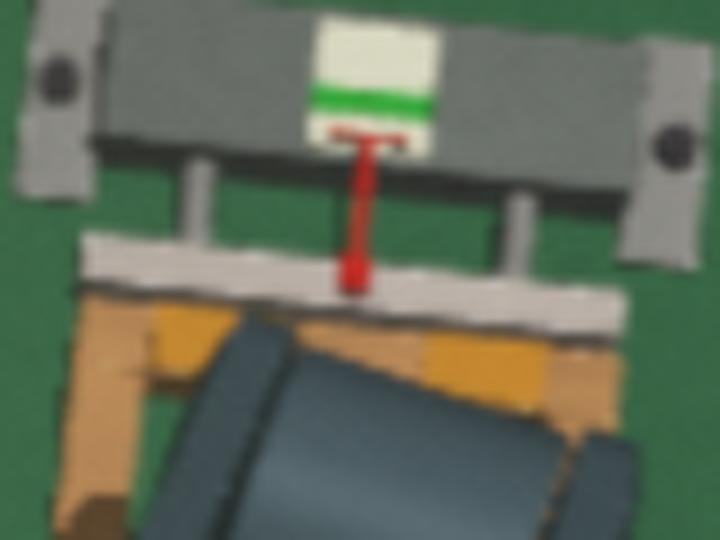

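View pics/c5.png

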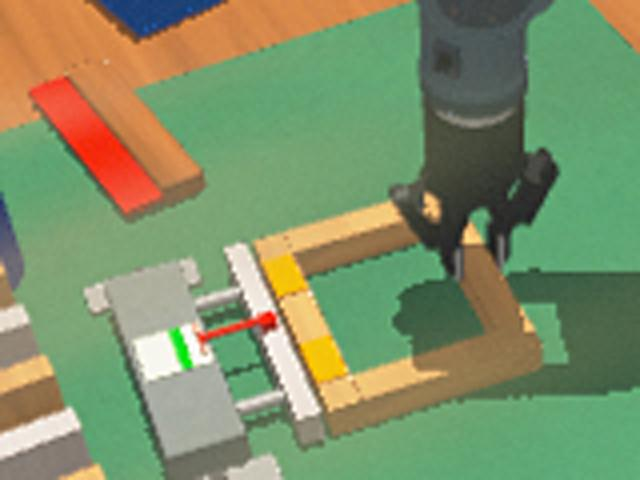

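>>> drive_tool(deltas=[[[0.004,-0.0004,0],0],[[0.004,-0.0004,0],0],[[0.004,-0.0004,0],0],[[0.002,0,0],0]])

```text
time_s: 28.95
eef_pos: [0.5408, -0.0691, 0.0179]
eef_rot: [0.018, 0.742, 0.67, 0.001]
wrist_force: [-8.7, -0.4, 7.0]
opening: 0.318
```

```bash
python3 st.py; python3 -c "
from h import *
snap('top','t37')
crop('t37',285,100,365,160,9,'c7')"; python3 look.py s37 120 130 280 250
```

```text
28.95 [ 0.54084934 -0.06910036  0.01792418] pitch -0.03201600363546708 q3 -0.02110852612774543
tz [ 0.0249678  -0.02595828 -0.99935118] jaw -5.787833748347674 [-8.66769374 -0.35402689  7.02958188] 0.31787546819736257
29.05 [ 0.54085717 -0.06909276  0.01790677] 0.3195556944408797 [-7.1825196  -0.07974726  5.92270772]
```

View pics/c7.png

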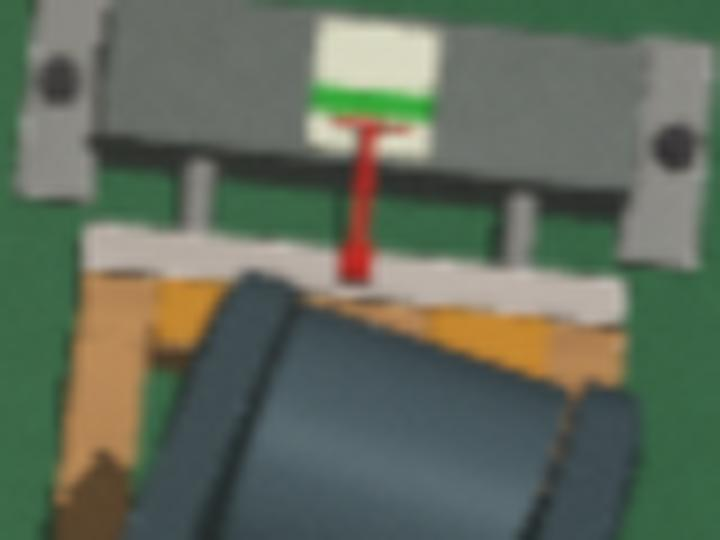

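View pics/c5.png

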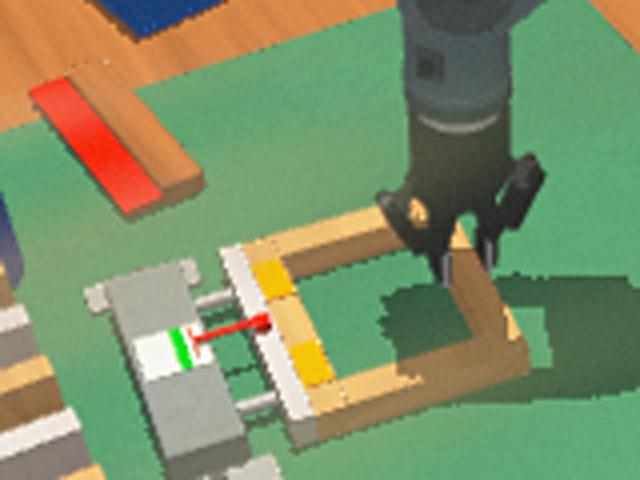

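>>> drive_tool(deltas=[[[0.004,-0.0004,0.0005],0],[[0.004,-0.0004,0.0005],0],[[0.004,-0.0004,0.0005],0]])

```text
time_s: 29.35
eef_pos: [0.5446, -0.0693, 0.0176]
eef_rot: [0.01, 0.741, 0.671, -0.006]
wrist_force: [-15.8, -0.9, 12.9]
opening: 0.316
```

```bash
python3 st.py; python3 -c "
from h import *
snap('top','t38')
crop('t38',285,100,365,160,9,'c7')"; python3 look.py s38 120 130 280 250
```

```text
29.35 [ 0.5446451  -0.06932007  0.01756156] pitch -0.011796210271290963 q3 -0.02620178340705002
tz [ 0.0045934  -0.02346271 -0.99971416] jaw -5.682555901380073 [-15.77150632  -0.86354826  12.87823816] 0.31566295838773173
29.45 [ 0.54512972 -0.06936482  0.0175548 ] 0.3138730475515468 [-12.13412791  -0.948992    10.17328475]
```

View pics/c7.png

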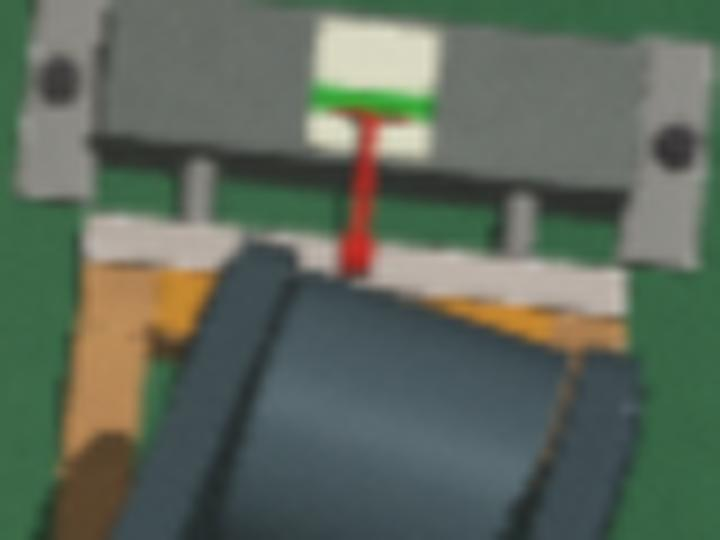

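View pics/c5.png

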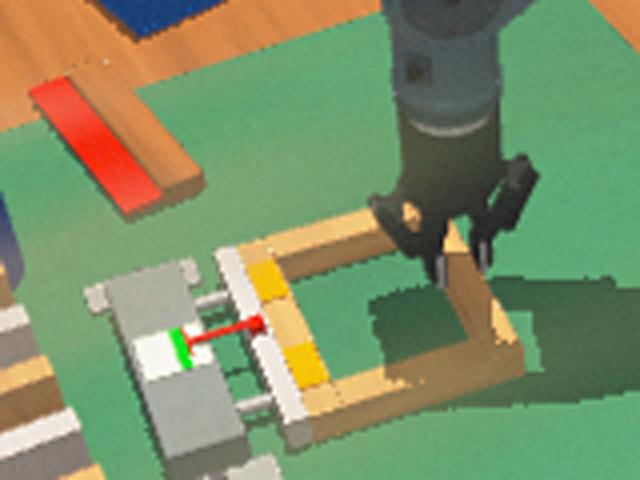

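>>> drive_tool(deltas=[[[0.004,-0.0004,0.0015],0],[[0.004,-0.0004,0.0015],0],[[0.003,-0.0003,0.001],0]])

```text
time_s: 29.75
eef_pos: [0.5483, -0.0697, 0.0177]
eef_rot: [0.004, 0.741, 0.671, -0.012]
wrist_force: [-8.8, -1.9, -1.3]
opening: 0.312
```

```bash
python3 st.py; python3 -c "
from h import *
snap('top','t39')
crop('t39',285,100,365,160,9,'c7')"; python3 look.py s39 120 130 280 250
```

```text
29.75 [ 0.54832357 -0.06965018  0.01765261] pitch 0.005302673238875233 q3 -0.029691428164746993
tz [-0.01250116 -0.02100695 -0.99970117] jaw -5.650067463632814 [-8.79547028 -1.92069918 -1.25230742] 0.31205005412760983
29.85 [ 0.54840948 -0.0696513   0.01754474] 0.3139103932228281 [-7.12693478 -1.07365727 -1.54852818]
```

View pics/c7.png

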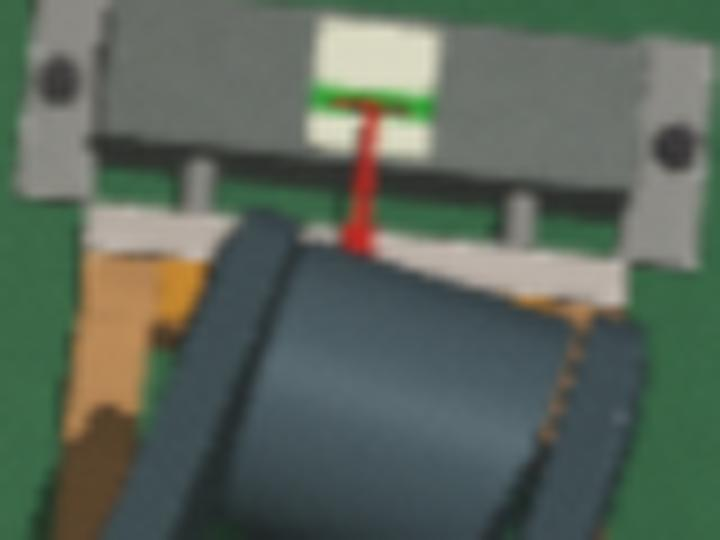

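View pics/c5.png

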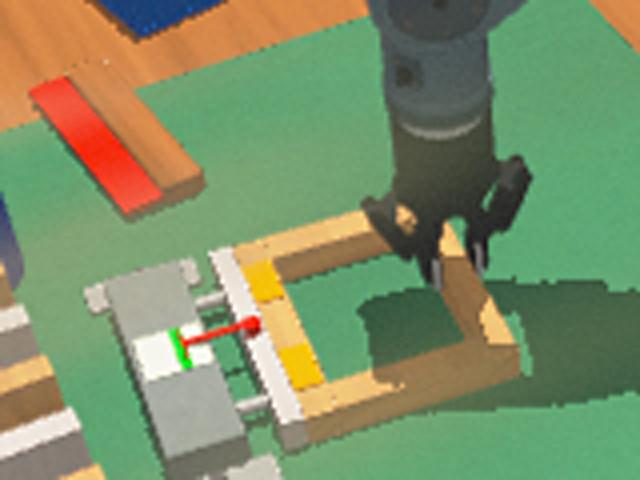

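```bash
python3 -c "
from h import *
for i in range(8):
    camera('wrist'); o=get_obs(); print(round(o['time_s'],2),np.round(o['eef_pos'],4),np.round(o['wrist_force'],1))
snap('top','t40'); snap('scene','s40')
crop('t40',300,100,345,140,14,'c7'); crop('s40',140,190,230,250,8,'c5')"
```

```text
29.9 [ 0.5484 -0.0696  0.0175] [-7.2 -2.1 -1. ]
29.95 [ 0.5484 -0.0696  0.0175] [-8.  -1.8 -1.6]
30.0 [ 0.5484 -0.0697  0.0176] [-6.4 -1.2 -1. ]
30.05 [ 0.5484 -0.0696  0.0176] [-7.6 -1.4 -1.7]
30.1 [ 0.5484 -0.0696  0.0175] [-7.4 -1.1 -1.7]
30.15 [ 0.5484 -0.0696  0.0176] [-7.1 -1.4 -1.3]
30.2 [ 0.5484 -0.0697  0.0176] [-6.4 -1.4 -1.8]
30.25 [ 0.5484 -0.0696  0.0176] [-7.2 -1.2 -2. ]
```

View pics/c7.png

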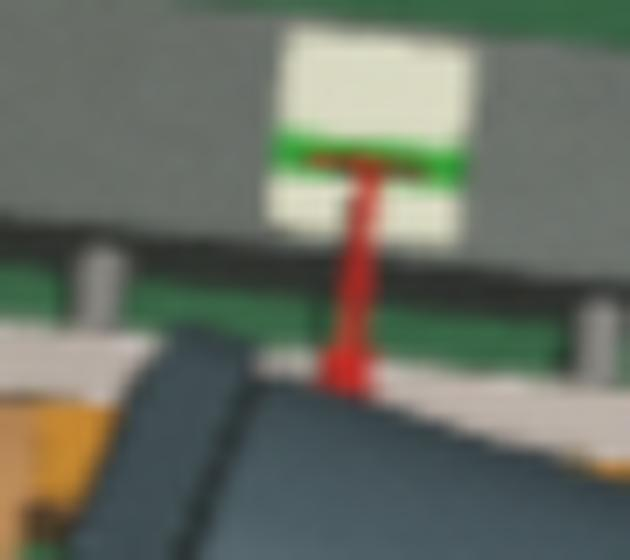

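View pics/c5.png

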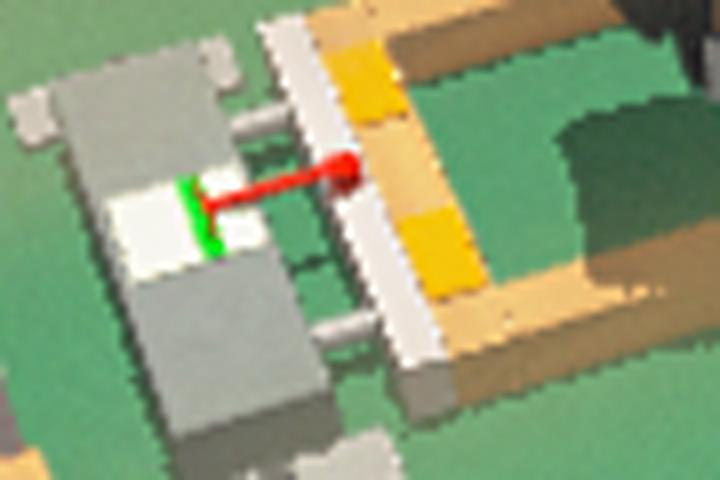

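>>> drive_tool(deltas=[[[0.004,-0.0004,0.0005],0],[[0.004,-0.0004,0.0005],0],[[0.004,-0.0004,0.0005],0]])

```text
time_s: 30.65
eef_pos: [0.5485, -0.0695, 0.0164]
eef_rot: [-0.007, 0.74, 0.672, -0.021]
wrist_force: [-16.1, -0.6, 12.3]
opening: 0.319
```

```bash
python3 -c "
from h import *
for i in range(3):
    camera('wrist'); o=get_obs(); print(round(o['time_s'],2),np.round(o['eef_pos'],4),np.round(o['wrist_force'],1))
snap('top','t41'); snap('scene','s41')
crop('t41',285,100,365,160,9,'c7'); crop('s41',140,190,230,250,8,'c5')"; python3 st.py
```

```text
30.7 [ 0.5484 -0.0695  0.0164] [-16.3  -0.7  13.8]
30.75 [ 0.5485 -0.0695  0.0164] [-17.   -0.1  14. ]
30.8 [ 0.5484 -0.0695  0.0164] [-16.4  -0.9  13.2]
30.9 [ 0.54843793 -0.06945331  0.01639427] pitch 0.03341171814330535 q3 -0.035550958687757775
tz [-0.0406976  -0.0172768  -0.99902213] jaw -5.5570517712473135 [-16.44625345  -0.07095921  12.98892692] 0.3150437655145369
```

View pics/c7.png

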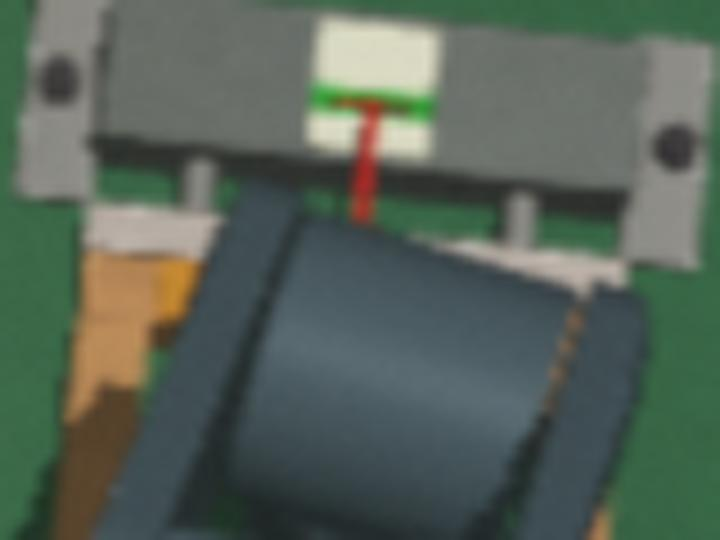

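View pics/c5.png

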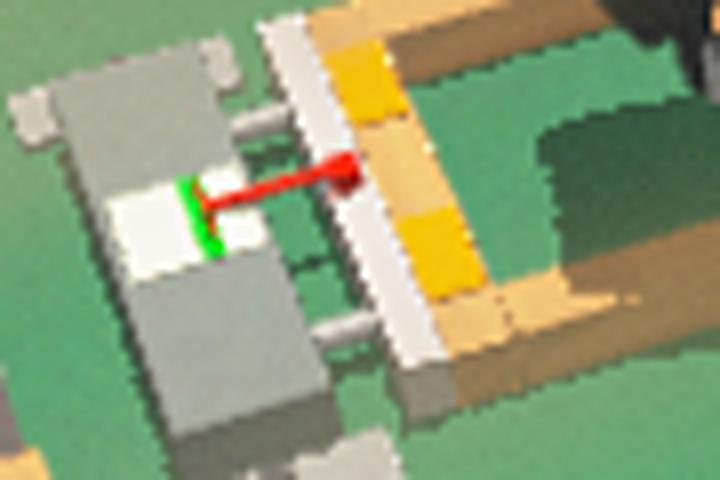

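>>> drive_tool(deltas=[[[0.003,-0.0003,0.003],0],[[0.003,-0.0003,0.002],0]])

```text
time_s: 31.1
eef_pos: [0.5485, -0.0694, 0.0188]
eef_rot: [-0.012, 0.74, 0.672, -0.025]
wrist_force: [-7.5, -1.9, -2.1]
opening: 0.321
```

```bash
cat > chk.py <<'E'
import sys
from h import *
n=sys.argv[1]
for i in range(2):
    camera('wrist'); o=get_obs(); print(round(o['time_s'],2),np.round(o['eef_pos'],4),np.round(o['wrist_force'],1))
snap('top','t'+n); snap('scene','s'+n)
a=cv2.imread('pics/t%s.png'%n)[100:160,285:365]; b=cv2.imread('pics/s%s.png'%n)[190:250,140:230]
cv2.imwrite('pics/c7.png',np.vstack([cv2.resize(a,(533,400),interpolation=2),cv2.resize(b,(533,355),interpolation=2)])[:600] if 0 else np.hstack([cv2.resize(a,(400,300),interpolation=2),cv2.resize(b,(400,300),interpolation=2)]))
E
python3 chk.py 42; python3 st.py
```

```text
31.15 [ 0.5487 -0.0695  0.0189] [-7.9 -0.4 -1.7]
31.2 [ 0.5487 -0.0695  0.0187] [-7.5 -1.5 -2. ]
31.3 [ 0.54866678 -0.06944886  0.01859938] pitch 0.04625911595636856 q3 -0.03791609453812988
tz [-0.05356098 -0.01555215 -0.99844346] jaw -5.529004760466632 [-7.59072524 -1.38550561 -2.55486001] 0.3145551598688583
```

View pics/c7.png

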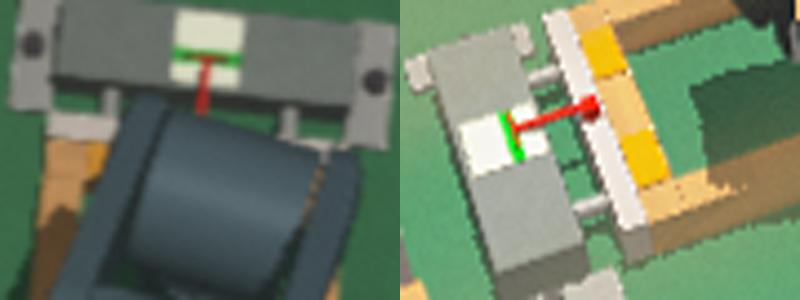

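>>> drive_tool(deltas=[[[0.007,-0.0007,0.002],0],[[0.006,-0.0006,0.002],0]])

```text
time_s: 31.5
eef_pos: [0.5539, -0.0699, 0.0188]
eef_rot: [-0.019, 0.739, 0.672, -0.031]
wrist_force: [-11.9, -2.7, -2.3]
opening: 0.319
```

```bash
python3 chk.py 43; python3 st.py
```

```text
31.55 [ 0.5543 -0.07    0.0188] [-10.8  -1.3  -0.9]
31.6 [ 0.5541 -0.0699  0.0187] [-10.6  -2.1  -1.4]
31.7 [ 0.5537556  -0.06987186  0.0185068 ] pitch 0.06405037065615815 q3 -0.040883252712626626
tz [-0.07127578 -0.01314835 -0.99736998] jaw -5.487259685680326 [-10.6136048   -1.46732129  -1.16931777] 0.3167286359526659
```

View pics/c7.png

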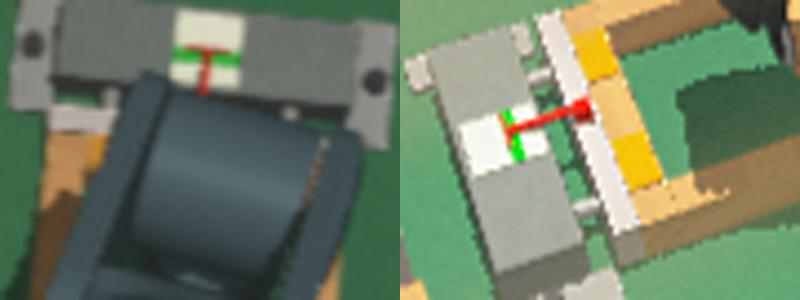

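```bash
python3 -c "
from h import *
a=cv2.imread('pics/t43.png')[100:135,305:345]; b=cv2.imread('pics/s43.png')[205:230,150:185]
cv2.imwrite('pics/c7.png',np.hstack([cv2.resize(a,(400,350),interpolation=2),cv2.resize(b,(400,350),interpolation=2)]))"; python3 - <<'E'
import sys; sys.path.insert(0,'.')
from h import *
for i in range(3):
    camera('wrist'); o=get_obs(); print(round(o['time_s'],2),np.round(o['eef_pos'],4),np.round(o['wrist_force'],1))
E
```

```text
31.75 [ 0.5537 -0.0699  0.0185] [-10.9  -1.3  -2.3]
31.8 [ 0.5537 -0.0699  0.0185] [-10.5  -1.9  -2.2]
31.85 [ 0.5537 -0.0699  0.0185] [-10.9  -1.5  -1.9]
```

View pics/c7.png

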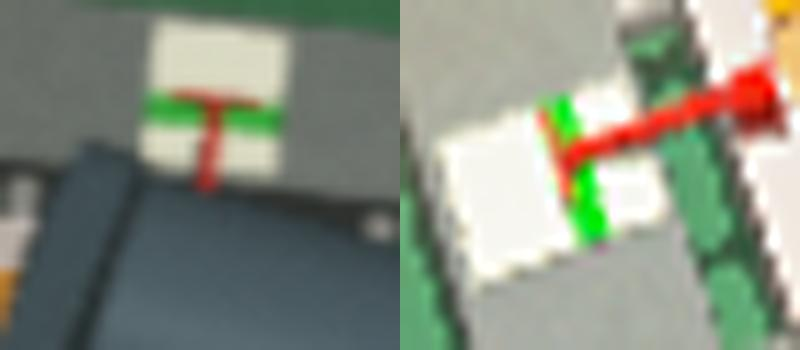

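```bash
python3 - <<'E'
from h import *
def bal(n):
    c=load(n); im=c['frame'].astype(float); r=np.clip(im[:,:,0]-np.maximum(im[:,:,1],im[:,:,2])-30,0,None)
    return c,r
# scene: track bar+frame shift via phase? use red pointer whole-region centroid in scene (unoccluded)
for n in ['s36','s37','s39','s40','s41','s43']:
    c,r=bal(n); sub=r[195:235,155:200]; v,u=np.mgrid[195:235,155:200]; w=sub.sum(); m=(( u*sub).sum()/w,(v*sub).sum()/w); p=pix2w(c,*m,.038); 
    if n=='s36': p0=p
    print(n,np.round(m,2),'disp mm',round(1000*float((p-p0)[:2]@np.array([.9957,-.093])),2), round(w))
E
```

```text
s36 [185.32 209.23] disp mm 0.0 10886
s37 [184.49 210.6 ] disp mm 4.02 11387
s39 [183.16 211.96] disp mm 9.38 12069
s40 [183.29 211.94] disp mm 8.97 11987
s41 [183.1  212.02] disp mm 9.6 12089
s43 [181.54 212.7 ] disp mm 14.74 12312
```

```bash
python3 -c "
from h import *
row=[]
for a,b in (('t36','s36'),('t43','s43')):
  A=cv2.imread('pics/%s.png'%a)[103:123,312:340]; B=cv2.imread('pics/%s.png'%b)[207:227,156:184]
  row.append(np.hstack([cv2.resize(A,(392,280),interpolation=2),cv2.resize(B,(392,280),interpolation=2)]))
cv2.imwrite('pics/c7.png',np.vstack(row))"
```

```text
(no output)
```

View pics/c7.png

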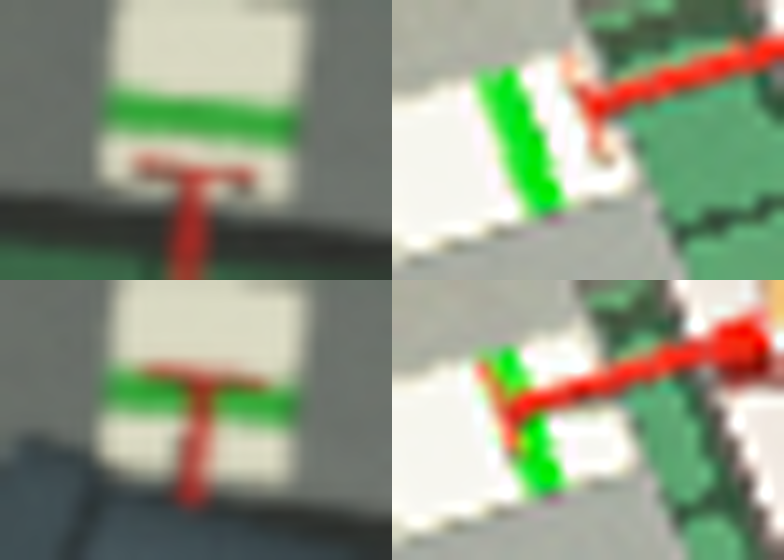

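View pics/s43.png

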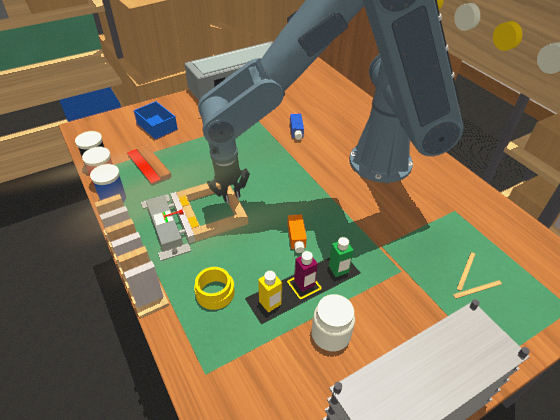

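```bash
python3 -c "
from h import *
crop('t43',265,95,385,185,6.5,'c6'); crop('s43',130,130,280,240,5,'c5')"
```

```text
(no output)
```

View pics/c5.png

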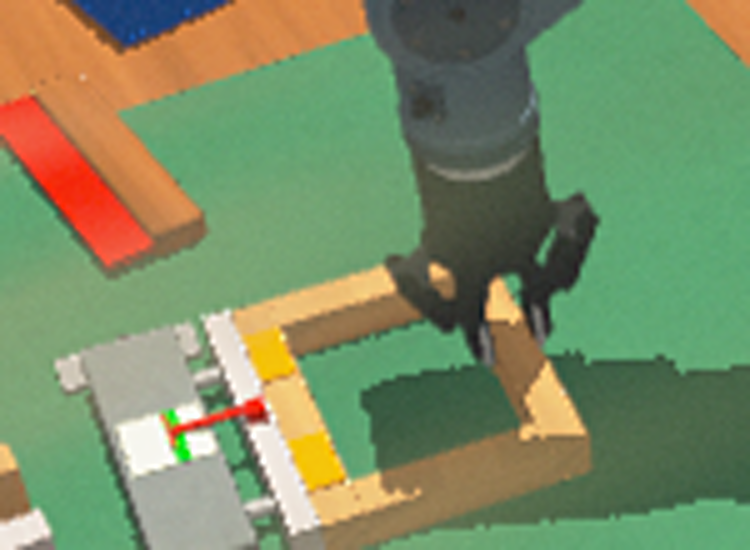

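View pics/c6.png

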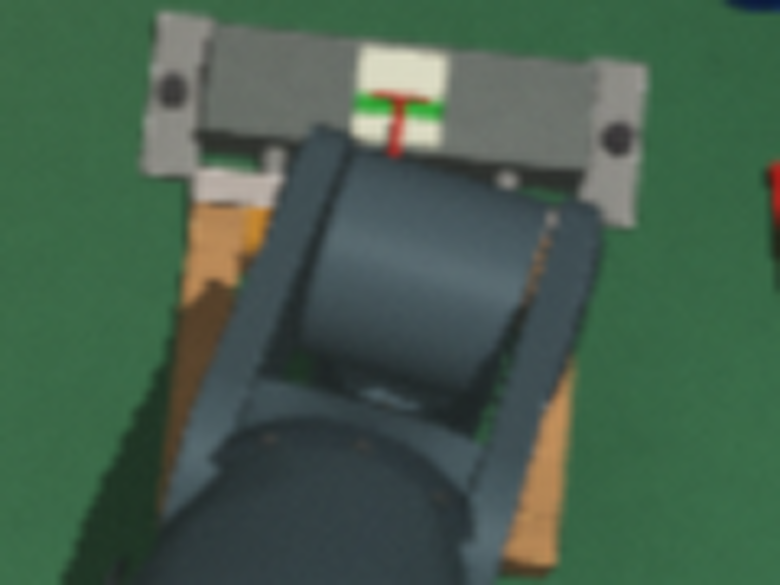

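```bash
python3 -c "
from h import *
c=load('s43'); t=np.radians(-5.4); fx=np.array([np.cos(t),np.sin(t),0]); fy=np.array([-np.sin(t),np.cos(t),0]); O=np.array([.691,-.078,0])+.0165*fx
for n,a,b in [('hingeL',0,.1),('plainL',-.17,.1),('hingeR',0,-.1),('plainR',-.17,-.1)]:
  for z in (0,.03,.04):
    p=O+a*fx+b*fy; p[2]=z; u=w2pix(c,p); print(n,z,np.round(u,1),'crop',np.round([(u[0]-130)*5,(u[1]-130)*5]))
"
```

```text
hingeL 0 [195.6 240.9] crop [328. 554.]
hingeL 0.03 [194.4 234.2] crop [322. 521.]
hingeL 0.04 [194.  231.9] crop [320. 510.]
plainL 0 [248.5 223.5] crop [593. 467.]
plainL 0.03 [248.2 216.8] crop [591. 434.]
plainL 0.04 [248.1 214.5] crop [590. 423.]
hingeR 0 [176.9 198.2] crop [234. 341.]
hingeR 0.03 [175.5 191.5] crop [227. 308.]
hingeR 0.04 [175.  189.2] crop [225. 296.]
plainR 0 [226.  183.8] crop [480. 269.]
plainR 0.03 [225.4 177.1] crop [477. 235.]
plainR 0.04 [225.1 174.8] crop [476. 224.]
```

```bash
python3 -c "
from h import *
o=get_obs(); print(o['time_s'],o['eef_pos'],o['wrist_force'])
print(hand_in())"
```

```text
31.85 [ 0.55369772 -0.0699108   0.01852989] [-10.9213324   -1.49102399  -1.87332569]
the job is handed in; nothing more can be done
None
```

I stood the purple bottle in the marked place and let go of it. I then brought the frame flush against the fence and handed in at 31.85 s with the arm still pressing it.

**Bottle:** The tool could not be tilted, so I gripped the bottle by its cap and let it swing upright in a loosened grip. My first try, gripping the body, failed: the bottle fell flat onto the bench from a few centimetres. It now stands upright between the green and yellow bottles, about 4–7 mm off the middle of the square. None of the other things look shifted in the last picture.

**Frame:** The left corners fit a frame lying flat on the bench. The ends were within about 1 mm of the bar's ends and the angle within about 0.2° just before contact. The arm hid most of the hinge edge in the last top view, so those two were not measured again at the end.

**Pointer:** It stands at about 16–17 mm, inside the 10–20 mm green band. The scene-camera centroid gave 14.7 mm instead, and the push force of about 10.8 N fits 16–17 mm. The pose and force held steady over the last readings.

**Checks that went wrong:**
- **Wrist force:** It briefly read about 47 N upward (about 51 N in all) when I lowered the gripped frame onto the bench. I relieved it within about 0.3 s.
- **Joint range:** The third joint read 0.298 against its 0.30 limit while I straightened a tilt that had built up in the tool.
- **Final grip:** The fingers end leaning about 4° and loosely enclose the bar rather than gripping it hard, so the outer finger does the pushing.

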